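# Fit the ribbon rail to its bench bracket with a U-bolt

### The arm

A 6-joint arm with a two-finger parallel gripper is mounted at the origin on the work surface. World frame = base frame: x ahead of the robot, y to its left, z up, the work surface at z = 0. Lengths are in m, angles in degrees, forces in N, time in s.
With the tool pointing down it reaches from about 0.4 to 0.825 m from the base axis. Payload 7 kg.
Tool frame: the origin (TCP) lies midway between the tips of the shut fingers; the grasp point (between the pads) lies 19 mm behind it; x points along the fingers, z is the direction in which the jaws open and shut, and the axes are right-handed (so a half turn about x gives the same grasp; the last joint's range is limited). The gripper opens to 88 mm and grips with 3 to 60 N. Pads are 19 mm wide; open, the fingers measure 130 mm over their backs; the gripper's body (78 mm by 193 mm) begins 47 mm behind the grasp point.
Start: joints at [88.7, 20.546, 0.682, 0, -70.136, -16.507], TCP at [0.206, 0.643, 0.227] pointing down, gripper open.
Joint ranges: [-176.03, 176.03], [-82.01, 121.73], [-58.28, 71.71], [-173.87, 95.51], [-174.79, -0.11], [-173.66, 173.66]. Speed limits (degrees/s): [136.94, 136.94, 172.46, 180, 180, 180].

### API

Orientations are given as [roll, pitch, yaw] about the fixed x, y, z axes, in that order (R = Rz(yaw) Ry(pitch) Rx(roll)).
In Python, from plant import get_state, capture, close_job gives the robot as it stands.
- The arm moves only by the tool play_rows, never from a script. Its argument "series" is one flat list of numbers, 4 for each row, row after row: the shift along the tool's x, y, z in m, then the turn about the tool's x in rad. In form: [tx, ty, tz, spin, tx, ty, tz, spin, ...]. A call has exactly 5 rows; each row shifts and turns the commanded pose from where the row before left it, along the tool's axes as they then stand; what a row does not reach is not made up. A row lasts 1/12 s, in which the tool goes at most 41.7 mm and 7.16 degrees, less where a joint would pass 70% of its speed; a pose out of reach is approached as far as the arm can. A call is refused whole if a number of a shift passes 0.0417 or a number of a turn 0.125, either way. A call with a gripper value outside its range is refused whole. "jaw" is the opening in per cent of the stroke, from 0 (shut) to 100 (fully open), set as the call begins (left out, the last holds). The fingers move at their own pace and stop on an object; "squeeze" is the grip in N (left out, the last holds). Time passes only in rows, so rows that do not move let the fingers close, or fill a call up. It gives the time, the measured TCP pose, the force and the opening at its end, in the units of the state.
- get_state(): the state, without advancing time (a new reading comes with each control period).
- capture(name): name is "scene" or "top" or "wrist"; returns a dict with "img" (384x512x3 uint8, blue, green, red), "K" (3x3 intrinsics, pixels), "world_from_camera" (4x4, takes a point from camera to world coordinates). Camera axes: x right, y down, z forward; pixel columns grow to the right and rows downward; lengths in m; the calibration is good to about 2 mm. A picture is of the moment at which its call begins. There is no depth.
- close_job(): hands the job in, once; it reports no verdict.
The state is a dict: "time_s": time; "joints": joint angles; "qd": joint speeds; "joint_torque": joint torques, N m; "tcp_pos": TCP position; "eef_rot": TCP orientation; "contact_force": force on the tool from outside, world axes, zero at the start; "moment": the same for the moment, N m; "gripper_width": finger opening in m.
Only numpy, scipy, OpenCV 4.12 (cv2) and the standard library are available. Lean on these libraries where they do the work, as an engineer would, in place of code of your own. Each camera call takes 0.05 s, during which the arm holds its last target.

### The job

Lay the loose aluminium rail in the two orange saddles of the bracket and let go of it, roughly centred, with both black end caps outside the saddles. Then pass the bright steel U-bolt (the wide one) down around the rail so that both legs go through the two holes in the bracket's deck together, fully home with its bend resting on the rail, and let go. Set both parts down without dropping them, and leave the small black U-bolt, the thread cone, the ribbon spool and the pot where they are.

Things in the scene. Friction and masses are not known exactly. Their poses are not given: they have to be found in the camera images.
- rail_mid (a point): Centre of the loose rail, on its axis: a bright aluminium tube, 25 mm diameter, 260 mm long overall, with a black square end cap (27 x 27 mm, 20 mm long) on each end. The rail runs along this point's y axis. It starts lying on the bench on its caps, axis 13.5 mm above the bench. About 0.25 kg, give or take a third.
- bracket_seat (a point): Where the rail's centre belongs in the fixed bracket: midway between its two orange V saddles, 84 mm above the bench. The seated rail runs along this point's y axis; z is up. The Vs (90 degrees, mouths 42 mm wide, tips 4 mm above this point) centre the rail; when centred, its end caps clear the saddles by 25 mm at each end.
- bracket_hole_a (a point): Centre of the mouth of one U-bolt hole, at the deck's top face, 19 mm from the middle towards -x of bracket_seat; round, 11 mm diameter, slightly chamfered, straight down through the 10 mm deck.
- bracket_hole_b (a point): The same for the other hole, 19 mm towards +x. The two holes are 38 mm apart, one on each side of the rail.
- ubolt_mid (a point): Centre of the wide U-bolt, half-way up (35 mm above its leg tips), midway between its legs. Bright steel, 8 mm round rod, 70 mm tall, bend on top, chamfered legs down. It lies in this point's x-z plane: legs at x = -19 and +19 mm (46 mm over the outside, 30 mm inside), straight up to 57 mm above the tips. When home this point is 14.5 mm below bracket_seat.
- ubolt: The same wide U-bolt; origin midway between the leg tips, z up, axes as ubolt_mid. About 0.07 kg. It starts upright, legs 18 mm deep in the slot of stand_a, the rest free to be gripped across the outside of both legs. When home the tips stand 15.5 mm out below the deck.
- rail: The same rail; origin on its underside as it first lies, 13.5 mm below rail_mid; axes as for rail_mid.
- stand_a: Fixed wooden stand that holds the wide U-bolt at the start: a block 76 x 44 x 24 mm (x, y, z), slot 55 x 11 mm along x, slot floor 6 mm above the bench; origin at the centre of its underside.
- stand_b: The equal stand that holds the small U-bolt.
- small_ubolt: Bystander: a small black U-bolt, legs 24 mm apart, same height and rod; too narrow for the rail. Origin midway between the leg tips.
- cone: Bystander: green thread cone standing upright, 56 mm diameter at the foot, 116 mm tall; origin at the underside.
- ribbon: Bystander: red ribbon spool with paper-coloured flanges lying flat, 70 mm diameter, 26 mm high; origin at the underside.
- pot: Bystander: blue ceramic pot, 70 mm diameter, 60 mm high; origin at the underside.
- bracket: The fixed bracket: grey steel stand, 110 mm (x) by 200 mm (y), flat deck 10 mm thick, its top 60 mm above the bench, open beneath in the middle. The saddles, 20 mm thick, stand on the deck at y = -75 and +75 mm; else only four 3 mm screw heads at x = -45/+45, y = -50/+50 mm. Origin: centre of its underside on the bench, axes as bracket_seat.

How it is judged (in metres and radians):
On the way, in this order (a step that is already met when the one before it is completed fails the run):
1. the rail lies in both saddles, let go of (x of rail_mid in the frame of bracket_seat between -0.004 and 0.004 m and z of rail_mid in the frame of bracket_seat between -0.004 and 0.004 m and y of rail_mid in the frame of bracket_seat between -0.025 and 0.025 m and angle between the y axis of rail_mid and the y axis of bracket_seat, either way round below 0.06 rad and contact force between the fingers and rail below 0.1 N and linear speed of rail below 0.03 m/s), for 0.2 s.
2. the wide U-bolt is home around the rail, both legs through the deck (x of rail_mid in the frame of bracket_seat between -0.004 and 0.004 m and z of rail_mid in the frame of bracket_seat between -0.004 and 0.004 m and y of rail_mid in the frame of bracket_seat between -0.025 and 0.025 m and angle between the y axis of rail_mid and the y axis of bracket_seat, either way round below 0.06 rad and x of ubolt_mid in the frame of bracket_seat between -0.005 and 0.005 m and y of ubolt_mid in the frame of bracket_seat between -0.006 and 0.006 m and z of ubolt_mid in the frame of bracket_seat between -0.0185 and -0.0105 m and angle between the x axis of ubolt_mid and the x axis of bracket_seat, either way round below 0.2 rad and angle between ubolt_mid's own z axis and vertical below 0.2 rad), for 0.2 s.
At the end, for the whole second after the job is handed in: Rail in both saddles (centre within 4 mm sideways and in height, 25 mm along, 0.06 rad); wide U-bolt over it, both legs through the holes: centre within 5 mm in x, 6 mm in y, 4 mm of home height, turn and tilt under 0.2 rad; both released and at rest (all of step 2 and linear speed of each of rail, ubolt below 0.03 m/s); the robot touches nothing.
It fails at once if the rail is dropped or thrown (faster than 0.7 m/s out of the fingers) (linear speed of rail above 0.7 m/s and contact force between the fingers and rail below 0.05 N).
It fails at once if the U-bolt is dropped or thrown (faster than 0.7 m/s out of the fingers) (linear speed of ubolt above 0.7 m/s and contact force between the fingers and ubolt below 0.05 N).
It fails at once if a bystander (small U-bolt, cone, ribbon spool, pot) is moved by more than 30 mm (distance of any of small_ubolt, cone, ribbon, pot from where it was at the start of the episode above 0.03 m).
It also fails if it takes over 58 s, if anything falls off the work surface, if the arm or the gripper's body presses on something with over 40 N, if the wrist force passes 120 N, or if a joint passes its speed limit or range.

## Working session

There is one attempt and no reset: what is moved stays moved. The work goes in short steps, Python scripts to look and compute and a tool call to move; the robot and the scene stay as the last step left them, time stands still between calls to the robot, and variables do not carry over. Pictures are saved under pics/ and viewed, and the job is handed in when it is done.

Besides the shell and the picture viewer there is one more tool, called after "Request:" by a JSON object that holds its "fn" and its "kwargs". play_rows: Moves the arm, as the interface text tells. Its arguments: {"type":"object","properties":{"series":{"type":"array","items":{"type":"number"}},"jaw":{"type":"number"},"squeeze":{"type":"number"}},"required":["series"]}

```bash
mkdir -p pics; ls; python3 - <<'E'
from plant import get_state, capture
import cv2,numpy as np
print(get_state())
for n in ["scene","top","wrist"]:
    c=capture(n); cv2.imwrite(f"pics/{n}0.png",c["img"]); np.savez(f"pics/{n}0.npz",**c); print(n,c["K"].round(1).tolist(),c["world_from_camera"].round(4).tolist())
E
```

```text
pics
{'time_s': 0.0, 'joints': array([ 8.86998415e+01,  2.05922303e+01,  6.32705009e-01, -1.86042285e-02,
       -7.01370266e+01, -1.65055141e+01]), 'qd': array([ 0.0098109 ,  0.02528374, -0.04232896,  0.10882391,  0.07815373,
        0.04861253]), 'joint_torque': array([-4.82042105e-04, -5.82721674e+01,  2.93047446e+01,  6.99722752e+00,
        6.70033711e-03, -1.58403782e-04]), 'tcp_pos': array([0.20630858, 0.64217083, 0.22561038]), 'eef_rot': array([   6.23991582,   89.90187636, -101.57209267]), 'contact_force': array([-0.13317276, -0.17841864,  0.16486316]), 'moment': array([-0.00284668,  0.0746346 ,  0.00181154]), 'gripper_width': 0.08723012627108055}
scene [[386.7, 0.0, 254.9], [0.0, 386.7, 187.3], [0.0, 0.0, 1.0]] [[0.2931, 0.7512, -0.5915, 1.0737], [0.9561, -0.232, 0.1791, -0.1384], [-0.0027, -0.618, -0.7862, 0.7904], [0.0, 0.0, 0.0, 1.0]]
top [[471.3, 0.0, 253.6], [0.0, 471.3, 186.4], [0.0, 0.0, 1.0]] [[0.0166, -0.9939, 0.1087, 0.3985], [-0.9999, -0.0168, -0.0014, 0.0498], [0.0032, -0.1086, -0.9941, 1.4601], [0.0, 0.0, 0.0, 1.0]]
wrist [[293.4, 0.0, 256.5], [0.0, 293.4, 194.3], [0.0, 0.0, 1.0]] [[-0.3047, -0.9066, -0.2918, 0.2862], [-0.9525, 0.2905, 0.0917, 0.6177], [0.0017, 0.3059, -0.9521, 0.384], [0.0, 0.0, 0.0, 1.0]]
```

View pics/scene0.png

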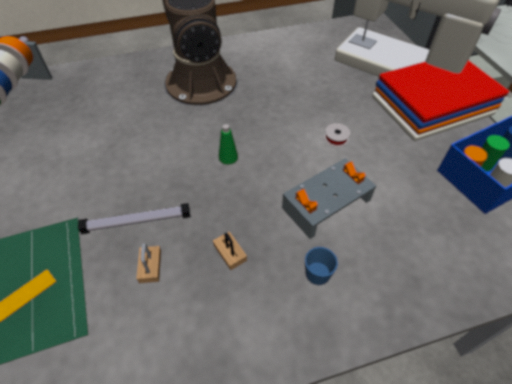

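View pics/top0.png

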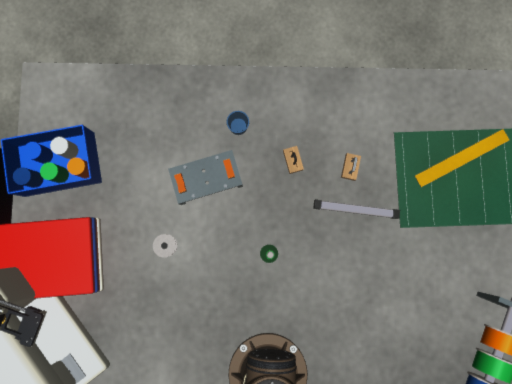

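View pics/wrist0.png

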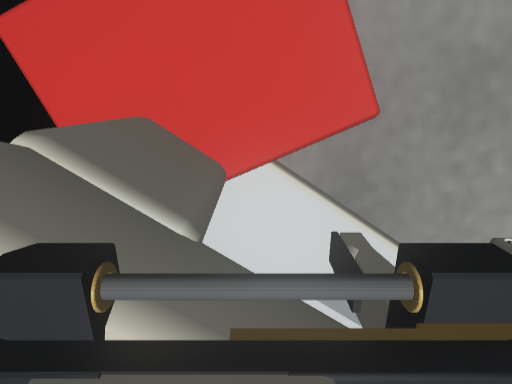

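The top view shows the bracket at about (205,177), rail from (317,205) to (397,213), bright U-bolt at (352,167), black one at (293,158), spool (165,245), cone (269,254) and pot (237,122). Next I'll measure them.

```bash
cat > h.py <<'E'
import numpy as np,cv2
from plant import get_state,capture
def ray(c,u,v):
    T=c["world_from_camera"];d=T[:3,:3]@np.linalg.inv(c["K"])@np.array([u,v,1.]);return T[:3,3],d
def plane(c,u,v,z):
    o,d=ray(c,u,v);return o+d*(z-o[2])/d[2]
def tri(a,b):
    (o1,d1),(o2,d2)=a,b
    s=np.linalg.lstsq(np.stack([d1,-d2],1),o2-o1,rcond=None)[0]
    p,q=o1+s[0]*d1,o2+s[1]*d2
    return (p+q)/2,np.linalg.norm(p-q)
def proj(c,p):
    T=np.linalg.inv(c["world_from_camera"]);q=c["K"]@(T[:3,:3]@np.array(p)+T[:3,3]);return q[:2]/q[2]
def blobs(m,amin=4):
    n,l,s,ce=cv2.connectedComponentsWithStats(m.astype(np.uint8))
    return [(ce[i].round(2).tolist(),s[i].tolist()) for i in range(1,n) if s[i][4]>=amin]
E
python3 - <<'E'
from h import *
for n in["top","scene"]:
    c=dict(np.load(f"pics/{n}0.npz"));hsv=cv2.cvtColor(c["img"],cv2.COLOR_BGR2HSV);H,S,V=cv2.split(hsv)
    print(n,"orange",blobs((H<14)&(H>5)&(S>180)&(V>120),20))
    print("wood",blobs((H<20)&(H>8)&(S>70)&(S<180)&(V>110),60))
    print("dark",[b for b in blobs((V<60),12) if b[1][4]<400])
    i=c["img"]; 
    x0,y0,w,h=(150,100,260,160) if n=="top" else (70,140,320,160)
    cv2.imwrite(f"pics/{n}crop.png",cv2.resize(i[y0:y0+h,x0:x0+w],None,fx=2.5 if n=="scene" else 3,fy=2.5 if n=="scene" else 3,interpolation=cv2.INTER_CUBIC))
E
```

```text
top orange [([228.58, 168.14], [224, 159, 10, 19, 107]), ([180.01, 182.54], [175, 174, 11, 18, 114]), ([492.64, 338.08], [486, 329, 15, 20, 177])]
wood [([292.94, 159.3], [283, 146, 21, 27, 326]), ([350.56, 166.43], [342, 153, 19, 27, 295]), ([268.02, 339.87], [251, 335, 35, 11, 266]), ([237.92, 358.72], [230, 341, 21, 31, 181]), ([300.0, 362.2], [296, 351, 9, 21, 121])]
dark [([44.87, 155.0], [36, 147, 16, 16, 143]), ([294.0, 157.16], [292, 153, 4, 11, 19]), ([61.16, 174.73], [52, 166, 16, 16, 146]), ([34.61, 179.17], [26, 171, 17, 16, 161]), ([316.56, 204.02], [314, 200, 7, 9, 48]), ([396.43, 213.57], [393, 210, 7, 8, 49]), ([95.0, 227.0], [95, 220, 1, 15, 15]), ([96.0, 249.0], [96, 241, 1, 17, 17]), ([97.0, 269.0], [97, 262, 1, 15, 15]), ([491.13, 298.34], [477, 292, 32, 16, 143]), ([476.29, 358.25], [473, 350, 8, 17, 68]), ([468.79, 379.0], [466, 373, 6, 11, 38])]
scene orange [([462.34, 116.62], [418, 104, 82, 27, 133]), ([356.43, 170.0], [350, 162, 15, 14, 21]), ([303.7, 194.4], [297, 190, 14, 12, 20])]
wood [([460.33, 119.67], [419, 104, 83, 30, 107]), ([229.3, 250.04], [213, 
[... 201 characters left out ...]
.59], [409, 8, 12, 23, 70]), ([432.32, 31.17], [424, 15, 18, 33, 240]), ([486.28, 28.25], [482, 24, 9, 10, 57]), ([41.72, 61.17], [34, 44, 17, 34, 96]), ([7.56, 86.89], [4, 81, 8, 14, 72]), ([400.41, 108.72], [377, 86, 42, 42, 58]), ([202.29, 100.27], [174, 90, 59, 15, 82]), ([507.9, 136.1], [504, 131, 8, 11, 49]), ([486.63, 147.58], [482, 141, 10, 14, 60]), ([503.33, 153.5], [501, 151, 6, 6, 12]), ([366.17, 196.33], [363, 193, 7, 8, 30]), ([297.57, 217.4], [283, 198, 30, 39, 327]), ([185.16, 210.5], [181, 204, 9, 14, 100]), ([82.11, 226.55], [78, 219, 11, 15, 112]), ([228.4, 242.06], [225, 234, 9, 20, 63]), ([308.65, 275.1], [307, 271, 6, 9, 20]), ([487.51, 328.89], [478, 324, 19, 12, 70])]
```

View pics/topcrop.png

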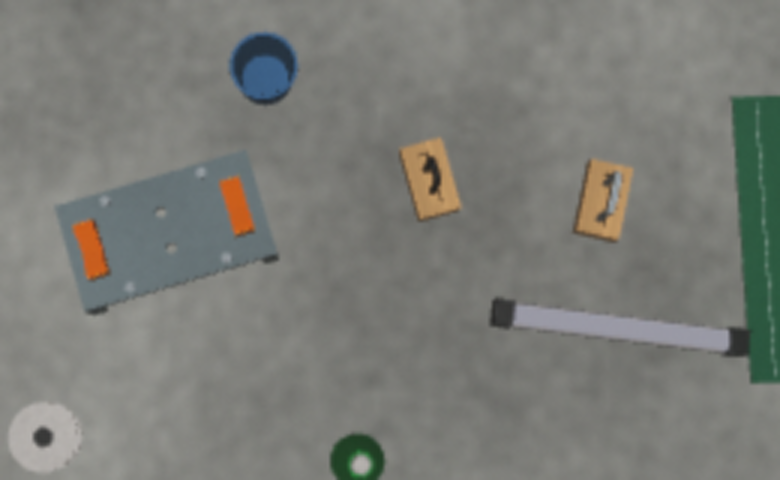

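View pics/scenecrop.png

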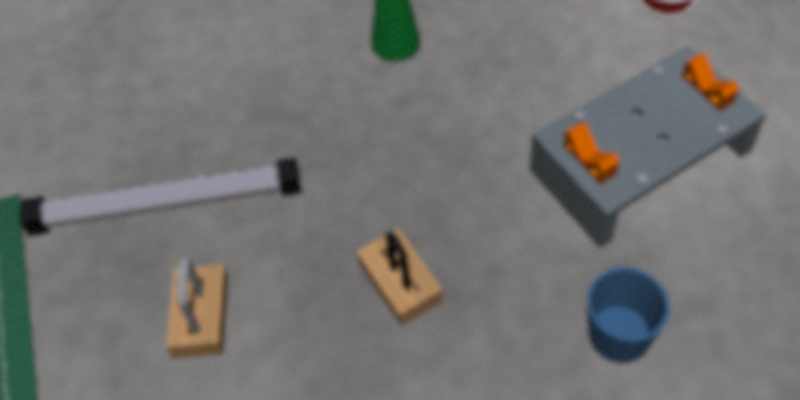

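```bash
python3 - <<'E'
from h import *
c=dict(np.load("pics/top0.npz"))
def t(u,v,z): p=plane(c,u,v,z); print(u,v,z,p.round(4)); return p
a=t(228.58,168.14,.080);b=t(180.01,182.54,.080)
print("bracket",(a+b)/2,np.linalg.norm(a-b),np.degrees(np.arctan2(*(b-a)[1::-1])))
ha=t(150+160.5/3-.33,100+212/3-.33,.06);hb=t(150+171/3-.33,100+248/3-.33,.06); print("holes",(ha+hb)/2,np.linalg.norm(ha-hb))
e=t(316.56,204.02,.022);f=t(396.43,213.57,.022);print("rail",(e+f)/2,np.linalg.norm(e-f),np.degrees(np.arctan2(*(f-e)[1::-1])))
s=t(350.56,166.43,.022);g=t(293,159,.022)
# wood minarea rect
hsv=cv2.cvtColor(c["img"],cv2.COLOR_BGR2HSV);H,S,V=cv2.split(hsv)
m=((H<20)&(H>8)&(S>70)&(S<180)&(V>110)).astype(np.uint8)
m[:140]=0;m[200:]=0
for k in cv2.findContours(m,0,1)[0]:
    if cv2.contourArea(k)>100:
        r=cv2.minAreaRect(k);print(r,plane(c,*r[0],.020).round(4))
        bx=cv2.boxPoints(r); w=[plane(c,*q,.022) for q in bx]; 
        for i in range(4): d=w[(i+1)%4]-w[i];print(np.linalg.norm(d).round(4),np.degrees(np.arctan2(d[1],d[0])).round(1))
for n,u,v,z in[("cone",150+357/3,100+460/3,.0),("conetop",150+361/3,100+464/3,.116),("pot",150+264/3,100+67/3,.06),("ribbon",165,245,.026)]:print(n);t(u,v,z)
E
```

```text
228.58 168.14 0.08 [0.6023 0.1227 0.08  ]
180.01 182.54 0.08 [0.557  0.2648 0.08  ]
bracket [0.57966174 0.1937708  0.08      ] 0.149152802717538 107.67683308489624
203.17 170.33666666666667 0.06 [0.5973 0.1998 0.06  ]
206.67 182.33666666666667 0.06 [0.5613 0.1883 0.06  ]
holes [0.57929299 0.19404334 0.06      ] 0.03782110752350475
316.56 204.02 0.022 [ 0.5046 -0.1456  0.022 ]
396.43 213.57 0.022 [ 0.4795 -0.3896  0.022 ]
rail [ 0.49207845 -0.26763299  0.022     ] 0.24525617009810827 -95.87838542314562
350.56 166.43 0.022 [ 0.6226 -0.2504  0.022 ]
293 159 0.022 [ 0.6428 -0.0726  0.022 ]
((350.98077392578125, 166.0961456298828), (14.512594223022461, 24.514516830444336), 11.309932708740234) [ 0.624  -0.2521  0.02  ]
0.0768 -11.4
0.0448 -100.5
0.0768 168.4
0.0445 79.5
((293.01885986328125, 159.06602478027344), (24.862258911132812, 14.834939002990723), 74.05460357666016) [ 0.6429 -0.0728  0.02  ]
0.0461 -72.9
0.0775 -163.9
0.0459 107.0
0.0775 16.3
cone
269.0 253.33333333333334 0.0 [ 0.3522 -0.003   0.    ]
conetop
270.3333333333333 254.66666666666666 0.116 [ 0.3522 -0.0026  0.116 ]
pot
238.0 122.33333333333333 0.06 [0.7461 0.0983 0.06  ]
ribbon
165 245 0.026 [0.3728 0.3121 0.026 ]
```

```bash
cat >> h.py <<'E'
from scipy.spatial.transform import Rotation as Ro
def tool():
    s=get_state(); return s,Ro.from_euler('xyz',s["eef_rot"],degrees=True).as_matrix(),s["tcp_pos"]
def go(target,zyaw=None):
    """delta in tool axes; zyaw = wanted world yaw (deg) of tool z (mod 180)"""
    s,R,p=tool()
    cy=np.degrees(np.arctan2(R[1,2],R[0,2])); d=R.T@(np.array(target)-p)
    print("t",s["time_s"],"p",p.round(4),"zyaw",cy.round(2),"down",R[:,0].round(4),"w",s["gripper_width"].round(4),"F",s["contact_force"].round(2),"J",s["joints"].round(1))
    sp=0
    if zyaw is not None:
        dy=(zyaw-cy+90)%180-90
        sp=-np.radians(dy) # tool x down
    print("tool delta",d.round(4),"spin",round(sp,4),"rad; if spun first:",(Ro.from_rotvec(R[:,0]*sp).as_matrix()@R).T.dot(np.array(target)-p).round(4))
E
python3 -c "
from h import *
print(tool()[1].round(3))
go([.492,-.2676,.19],-5.9)"
```

```text
[[-0.     0.952 -0.306]
 [-0.001 -0.306 -0.952]
 [-1.     0.     0.001]]Traceback (most recent call last):
  File "<string>", line 4, in <module>
    go([.492,-.2676,.19],-5.9)
    ~~^^^^^^^^^^^^^^^^^^^^^^^^
  File "h.py", line 24, in go
    print("t",s["time_s"],"p",p.round(4),"zyaw",cy.round(2),"down",R[:,0].round(4),"w",s["gripper_width"].round(4),"F",s["contact_force"].round(2),"J",s["joints"].round(1))
                                                                                       ^^^^^^^^^^^^^^^^^^^^^^^^
AttributeError: 'float' object has no attribute 'round'
```

```bash
sed -i 's/s\["gripper_width"\].round(4)/round(float(s["gripper_width"]),4)/' h.py; python3 -c "
from h import *
go([.55,.15,.226])
go([.492,-.2676,.226],-5.9)"
```

```text
t 0.15 p [0.2063 0.6423 0.2258] zyaw -107.81 down [-2.0e-04 -1.2e-03 -1.0e+00] w 0.0873 F [-0.48  0.26 -0.14] J [ 88.7  20.6   0.6  -0.  -70.1 -16.5]
tool delta [4.000e-04 4.778e-01 3.636e-01] spin 0 rad; if spun first: [4.000e-04 4.778e-01 3.636e-01]
t 0.15 p [0.2063 0.6423 0.2258] zyaw -107.81 down [-2.0e-04 -1.2e-03 -1.0e+00] w 0.0873 F [-0.48  0.26 -0.14] J [ 88.7  20.6   0.6  -0.  -70.1 -16.5]
tool delta [0.0009 0.5503 0.7789] spin 1.3629 rad; if spun first: [ 0.0009  0.8757 -0.3777]
```

Request:
{"fn": "play_rows", "kwargs": {"series": [0,0.032,0.024,0,0,0.032,0.024,0,0,0.032,0.024,0,0,0.032,0.024,0,0,0.032,0.024,0], "jaw": 100}}

```text
time_s: 0.57
tcp_pos: [0.3226, 0.4777, 0.2263]
eef_rot: [-9.2, 90.0, -117.0]
contact_force: [0.4, 0.3, 0.5]
gripper_width: 0.0875
```

Request:
{"fn": "play_rows", "kwargs": {"series": [0,0.032,0.024,0,0,0.032,0.024,0,0,0.032,0.024,0,0,0.032,0.024,0,0,0.032,0.024,0]}}

```text
time_s: 0.98
tcp_pos: [0.4383, 0.3145, 0.2266]
eef_rot: [-170.7, 90.0, 81.5]
contact_force: [1.0, 0.3, -0.4]
gripper_width: 0.0875
```

Request:
{"fn": "play_rows", "kwargs": {"series": [0,0.032,0.024,0,0,0.032,0.024,0,0,0.032,0.024,0,0,0.032,0.024,0,0,0.032,0.024,0]}}

```text
time_s: 1.4
tcp_pos: [0.554, 0.1512, 0.2266]
eef_rot: [-162.5, 90.0, 89.7]
contact_force: [0.7, 0.7, -0.7]
gripper_width: 0.0879
```

Request:
{"fn": "play_rows", "kwargs": {"series": [0,0,0,0.12,0,0,0,0.12,0,0,0,0.12,0,0,0,0.12,0,0,0,0.12]}}

```text
time_s: 1.82
tcp_pos: [0.5533, 0.1527, 0.2262]
eef_rot: [-17.9, 90.0, -160.4]
contact_force: [-0.1, -0.7, 0.5]
gripper_width: 0.0876
```

Request:
{"fn": "play_rows", "kwargs": {"series": [0,0,0,0.12,0,0,0,0.12,0,0,0,0.12,0,0,0,0.12,0,0,0,0.12]}}

```text
time_s: 2.23
tcp_pos: [0.5531, 0.153, 0.2263]
eef_rot: [18.7, 90.0, -158.2]
contact_force: [-0.3, 0.3, 0.2]
gripper_width: 0.0874
```

```bash
python3 -c "
from h import *
go([.492,-.2676,.19],-5.9)
c=capture('wrist');cv2.imwrite('pics/w1.png',c['img']);np.savez('pics/w1.npz',**c)"
```

```text
t 2.2333 p [0.5531 0.153  0.2263] zyaw -176.91 down [-6.e-04 -2.e-04 -1.e+00] w 0.0874 F [-0.29  0.33  0.21] J [ 35.   11.1 -12.4  -0.  -66.5 -31.9]
tool delta [0.0364 0.4167 0.0837] spin 0.1569 rad; if spun first: [0.0364 0.4246 0.0176]
```

View pics/w1.png

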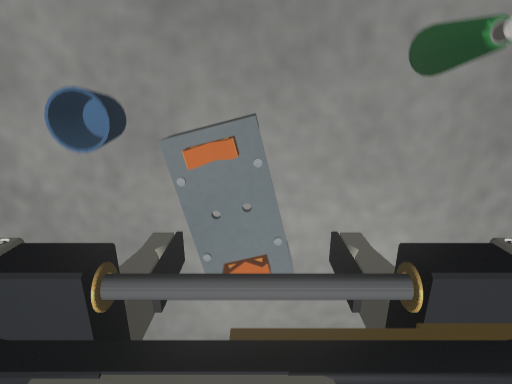

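```bash
python3 - <<'E'
from h import *
c=dict(np.load("pics/w1.npz"));i=c["img"];hsv=cv2.cvtColor(i,cv2.COLOR_BGR2HSV);H,S,V=cv2.split(hsv)
print(c["world_from_camera"].round(4))
print(blobs((H<16)&(H>3)&(S>150)&(V>100),40))
print("screws/holes",[(b,plane(c,*b[0],.06).round(4)) for b in blobs((V[190:235,195:265]>140),5)])
# holes: dark/bright blobs on deck
sub=i[190:235,195:265];cv2.imwrite("pics/w1h.png",cv2.resize(i[120:280,150:310],None,fx=4,fy=4,interpolation=cv2.INTER_CUBIC))
E
```

```text
[[-9.985e-01 -5.250e-02 -1.730e-02  5.582e-01]
 [-5.530e-02  9.506e-01  3.053e-01  7.050e-02]
 [ 4.000e-04  3.058e-01 -9.521e-01  3.846e-01]
 [ 0.000e+00  0.000e+00  0.000e+00  1.000e+00]]
[([209.55, 152.54], [183, 138, 55, 31, 980]), ([250.56, 268.43], [230, 262, 40, 12, 315])]
screws/holes [(([21.0, 23.0], [18, 22, 7, 3, 19]), array([0.7921, 0.0116, 0.06  ]))]
```

View pics/w1h.png

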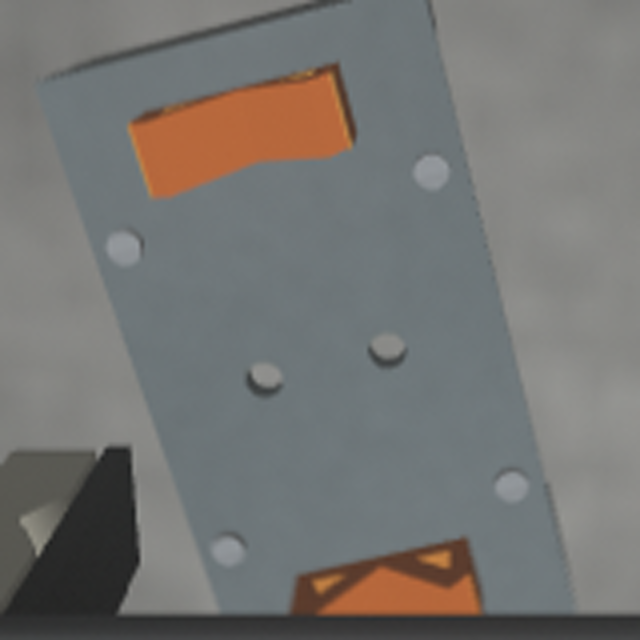

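```bash
python3 - <<'E'
from h import *
c=dict(np.load("pics/w1.npz"))
f=lambda x,y,z:plane(c,150+(x+.5)/4-.5,120+(y+.5)/4-.5,z)
s=np.array([f(124,247,.062),f(432,172,.062),f(229,549,.062),f(512,485,.062)])
h=np.array([f(265,377,.06),f(387,348,.06)])
print(s.mean(0),h.mean(0),np.linalg.norm(h[0]-h[1]))
for d in (s[2]-s[0],s[3]-s[1]):print(np.linalg.norm(d),np.degrees(np.arctan2(d[1],d[0])))
for d in (s[0]-s[1],s[2]-s[3],h[0]-h[1]):print(np.linalg.norm(d),np.degrees(np.arctan2(d[1],d[0])))
E
```

```text
[0.58130048 0.19772599 0.062     ] [0.58123492 0.19608793 0.06      ] 0.03745419789819831
0.10009496079361183 107.55849683419527
0.09972986563954919 107.36314472029703
0.09029810702063774 17.052468835816107
0.08995558970325312 17.283458374021404
0.03745419789819831 17.326596737091062
```

Request:
{"fn": "play_rows", "kwargs": {"series": [0,0,0,0.08,0,0,0,0.077,0,0.04,0.001,0,0,0.04,0.002,0,0,0.04,0.002,0]}}

```text
time_s: 2.7
tcp_pos: [0.5362, 0.0333, 0.2262]
eef_rot: [23.9, 90.0, -161.4]
contact_force: [0.9, -1.0, -0.1]
gripper_width: 0.0876
```

Request:
{"fn": "play_rows", "kwargs": {"series": [0,0.04,0.002,0,0,0.04,0.002,0,0,0.04,0.002,0,0,0.04,0.002,0,0,0.04,0.002,0]}}

```text
time_s: 3.12
tcp_pos: [0.5067, -0.1657, 0.2267]
eef_rot: [-161.5, 90.0, 13.2]
contact_force: [0.8, 0.4, 0.9]
gripper_width: 0.0876
```

Request:
{"fn": "play_rows", "kwargs": {"series": [0.009,0.04,0.001,0,0.009,0.035,0.001,0,0.009,0.03,0.001,0,0.009,0,0,0,0,0,0,0]}}

```text
time_s: 3.53
tcp_pos: [0.4925, -0.2693, 0.1882]
eef_rot: [-13.5, 89.8, 160.9]
contact_force: [-0.4, 1.3, -0.9]
gripper_width: 0.0878
```

```bash
python3 -c "
from h import *
go([.492,-.2676,.19],-5.9)
c=capture('wrist');cv2.imwrite('pics/w2.png',c['img']);np.savez('pics/w2.npz',**c)"
```

```text
t 3.5333 p [ 0.4925 -0.2693  0.1882] zyaw 174.38 down [-0.0036  0.0013 -1.    ] w 0.0878 F [-0.37  1.31 -0.92] J [ -8.7  11.7 -16.9  -0.  -61.7   3.1]
tool delta [-0.0018 -0.0016  0.0007] spin 0.0049 rad; if spun first: [-0.0018 -0.0016  0.0007]
```

View pics/w2.png

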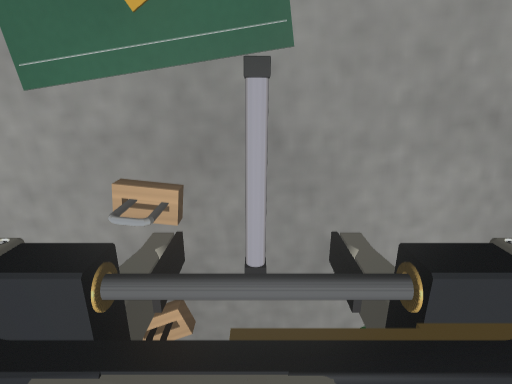

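```bash
python3 - <<'E'
from h import *
c=dict(np.load("pics/w2.npz"));i=c["img"];hsv=cv2.cvtColor(i,cv2.COLOR_BGR2HSV);H,S,V=cv2.split(hsv)
P=[]
for r in range(85,255,10):
    x=np.where((V[r,225:290]>120))[0]+225; 
    P.append(plane(c,x.mean(),r,.0155)); 
P=np.array(P);k=np.polyfit(P[:,1],P[:,0],1);print("line x at y=-.2676",np.polyval(k,-.2676),"yaw",np.degrees(np.arctan(-k[0])))
print("tube ends",[plane(c,256.5,r,.0255).round(4) for r in (77,265)], "cap far",plane(c,257,57,.027).round(4))
m=((H<20)&(H>8)&(S>70)&(S<200)&(V>90)).astype(np.uint8);m[:170]=0;m[240:]=0
k=max(cv2.findContours(m,0,1)[0],key=cv2.contourArea);print(cv2.minAreaRect(k))
cv2.imwrite("pics/w2s.png",cv2.resize(i[165:240,90:200],None,fx=6,fy=6,interpolation=cv2.INTER_CUBIC))
E
```

```text
line x at y=-.2676 0.49272567431865727 yaw -5.782859055309643
tube ends [array([ 0.4821, -0.3735,  0.0255]), array([ 0.5032, -0.1564,  0.0255])] cap far [ 0.4798 -0.3918  0.027 ]
((144.6371612548828, 202.30841064453125), (68.02001190185547, 39.46508026123047), 4.635463714599609)
```

View pics/w2s.png

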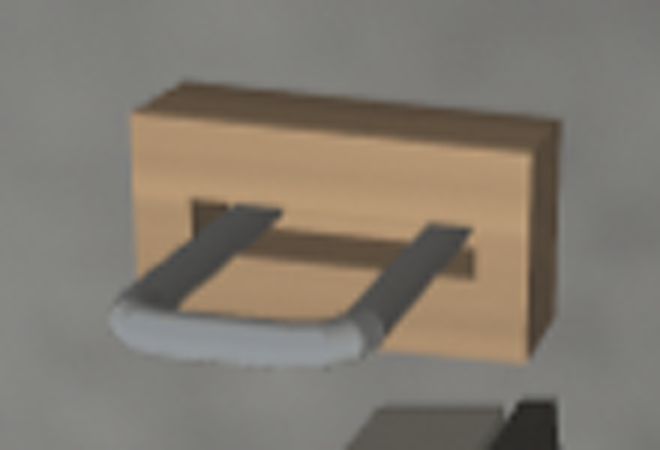

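Request:
{"fn": "play_rows", "kwargs": {"series": [0.04,0,0,0,0.04,0,0,0,0.035,0,0,0,0.03,0,0,0,0.02,0,0,0]}}

```text
time_s: 4.0
tcp_pos: [0.4937, -0.2666, 0.0235]
eef_rot: [-11.7, 89.9, 162.9]
contact_force: [0.2, -0.2, 0.3]
gripper_width: 0.0877
```

Request:
{"fn": "play_rows", "kwargs": {"series": [0.01,0,0,0,0.006,0,0,0,0,0,0,0,0,0,0,0,0,0,0,0]}}

```text
time_s: 4.42
tcp_pos: [0.4956, -0.2682, 0.0112]
eef_rot: [171.9, 89.8, -13.6]
contact_force: [-0.2, 0.1, 0.4]
gripper_width: 0.0875
```

```bash
python3 -c "
from h import *
go([.4926,-.266,.004],-5.8)"
```

```text
t 4.4167 p [ 0.4956 -0.2682  0.0112] zyaw 174.49 down [ 2.6e-03 -6.0e-04 -1.0e+00] w 0.0875 F [-0.18  0.1   0.36] J [ -8.5  23.4 -27.9   0.  -38.6   3. ]
tool delta [ 0.0072 -0.0019  0.0032] spin 0.0051 rad; if spun first: [ 0.0072 -0.0019  0.0032]
```

Request:
{"fn": "play_rows", "kwargs": {"series": [0.004,-0.002,0.003,0.005,0.003,0,0,0,0,0,0,0,0,0,0,0,0,0,0,0]}}

```text
time_s: 4.83
tcp_pos: [0.4916, -0.266, 0.0027]
eef_rot: [161.2, 90.0, -24.6]
contact_force: [-0.7, -0.2, 0.0]
gripper_width: 0.0877
```

Request:
{"fn": "play_rows", "kwargs": {"series": [0,0,0,0,0,0,0,0,0,0,0,0,0,0,0,0,0,0,0,0], "jaw": 0, "squeeze": 40}}

```text
time_s: 5.25
tcp_pos: [0.4915, -0.2659, 0.0026]
eef_rot: [149.5, 90.0, -36.3]
contact_force: [0.0, 0.6, -0.4]
gripper_width: 0.0597
```

Request:
{"fn": "play_rows", "kwargs": {"series": [0,0,0,0,0,0,0,0,0,0,0,0,0,0,0,0,0,0,0,0]}}

```text
time_s: 5.67
tcp_pos: [0.4916, -0.2659, 0.0026]
eef_rot: [173.6, 90.0, -12.3]
contact_force: [1.5, 0.7, -0.6]
gripper_width: 0.0264
```

Request:
{"fn": "play_rows", "kwargs": {"series": [0,0,0,0,0,0,0,0,-0.01,0,0,0,-0.03,0,0,0,-0.04,0,0,0]}}

```text
time_s: 6.08
tcp_pos: [0.4883, -0.2651, 0.0807]
eef_rot: [-8.5, 89.5, 165.7]
contact_force: [2.0, -0.0, -3.0]
gripper_width: 0.0241
```

Request:
{"fn": "play_rows", "kwargs": {"series": [-0.04,0,0,0,-0.04,0,0,0,-0.03,0,0,0,0,0,0,0,0,0,0,0]}}

```text
time_s: 6.5
tcp_pos: [0.4919, -0.2658, 0.1948]
eef_rot: [-177.5, 89.8, -3.3]
contact_force: [-1.0, 0.4, -5.1]
gripper_width: 0.0241
```

```bash
python3 -c "
from h import *
go([.580,.1955,.17],17.4)
c=capture('wrist');cv2.imwrite('pics/w3.png',c['img']);np.savez('pics/w3.npz',**c)"
```

```text
t 6.5 p [ 0.4919 -0.2658  0.1948] zyaw 174.15 down [ 3.8e-03 -2.0e-04 -1.0e+00] w 0.0241 F [-0.95  0.36 -5.09] J [ -8.3  10.9 -16.9  -0.  -61.9   2.5]
tool delta [ 0.025  -0.4679 -0.0405] spin -0.4059 rad; if spun first: [ 0.025  -0.4139 -0.222 ]
```

View pics/w3.png

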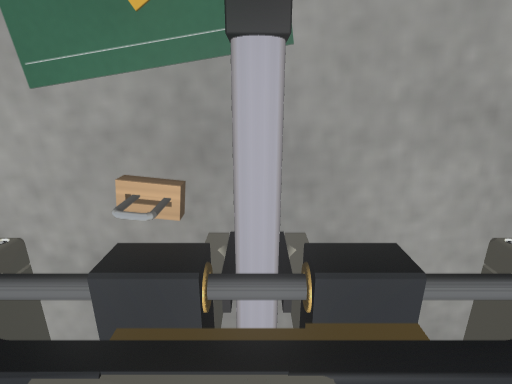

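Request:
{"fn": "play_rows", "kwargs": {"series": [0,0,0,-0.1,0,0,0,-0.1,0,0,0,-0.1,0,0,0,-0.1,0,-0.01,-0.005,-0.006]}}

```text
time_s: 6.97
tcp_pos: [0.4916, -0.2552, 0.1901]
eef_rot: [-27.9, 89.7, 169.8]
contact_force: [1.1, 0.3, -2.7]
gripper_width: 0.0239
```

Request:
{"fn": "play_rows", "kwargs": {"series": [0,-0.025,-0.014,0,0,-0.034,-0.018,0,0,-0.035,-0.019,0,0,-0.035,-0.019,0,0,-0.035,-0.019,0]}}

```text
time_s: 7.38
tcp_pos: [0.5278, -0.0697, 0.1909]
eef_rot: [-14.0, 89.8, -176.7]
contact_force: [1.2, -0.5, -3.3]
gripper_width: 0.0242
```

Request:
{"fn": "play_rows", "kwargs": {"series": [0,-0.035,-0.019,0,0,-0.035,-0.019,0,0,-0.035,-0.019,0,0,-0.035,-0.019,0,0,-0.035,-0.019,0]}}

```text
time_s: 7.8
tcp_pos: [0.566, 0.1257, 0.1909]
eef_rot: [4.8, 89.8, -157.9]
contact_force: [1.7, 0.4, -3.8]
gripper_width: 0.024
```

Request:
{"fn": "play_rows", "kwargs": {"series": [0,-0.03,-0.016,0,0,-0.023,-0.013,0,0,-0.01,-0.005,0,0,0,0,0,0,0,0,0]}}

```text
time_s: 8.22
tcp_pos: [0.5798, 0.1942, 0.1907]
eef_rot: [12.6, 89.8, -150.0]
contact_force: [0.1, -1.2, -2.7]
gripper_width: 0.0238
```

```bash
python3 -c "
from h import *
go([.580,.1955,.17],17.4)
c=capture('wrist');cv2.imwrite('pics/w4.png',c['img']);np.savez('pics/w4.npz',**c)
c=capture('scene');cv2.imwrite('pics/s4.png',cv2.resize(c['img'][100:260,200:420],None,fx=3,fy=3,interpolation=2));np.savez('pics/s4.npz',**c)"
```

```text
t 8.2167 p [0.5798 0.1942 0.1907] zyaw -162.59 down [-0.0031 -0.0018 -1.    ] w 0.0238 F [ 0.1  -1.15 -2.69] J [ 36.8  16.2 -10.5  -0.  -63.6 -19.4]
tool delta [ 0.0207 -0.0012 -0.0007] spin 0.0001 rad; if spun first: [ 0.0207 -0.0012 -0.0007]
```

View pics/w4.png

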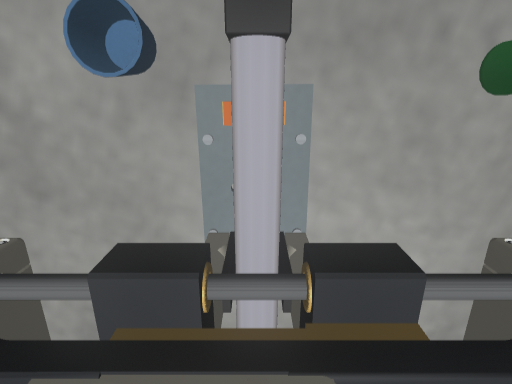

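View pics/s4.png

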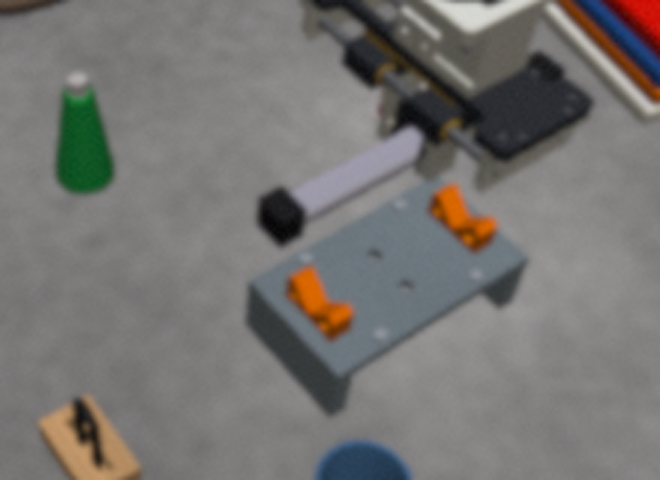

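Request:
{"fn": "play_rows", "kwargs": {"series": [0.02,-0.001,-0.002,0,0.03,0,0,0,0.03,0,0,0,0.02,0,0,0,0.005,0,0,0]}}

```text
time_s: 8.73
tcp_pos: [0.5801, 0.1928, 0.0837]
eef_rot: [10.6, 89.6, -152.1]
contact_force: [-1.0, -0.6, -2.9]
gripper_width: 0.0243
```

```bash
python3 -c "
from h import *
go([.581,.196,.0731],17.4)
c=capture('scene');cv2.imwrite('pics/s5.png',cv2.resize(c['img'][100:260,200:420],None,fx=3,fy=3,interpolation=2));np.savez('pics/s5.npz',**c)"
```

```text
t 8.7333 p [0.5801 0.1928 0.0837] zyaw -162.75 down [-0.0058 -0.0031 -1.    ] w 0.0243 F [-1.01 -0.55 -2.95] J [ 36.6  22.  -17.5  -0.1 -50.9 -19.3]
tool delta [ 0.0106 -0.0027 -0.0019] spin -0.0026 rad; if spun first: [ 0.0106 -0.0027 -0.0019]
```

View pics/s5.png

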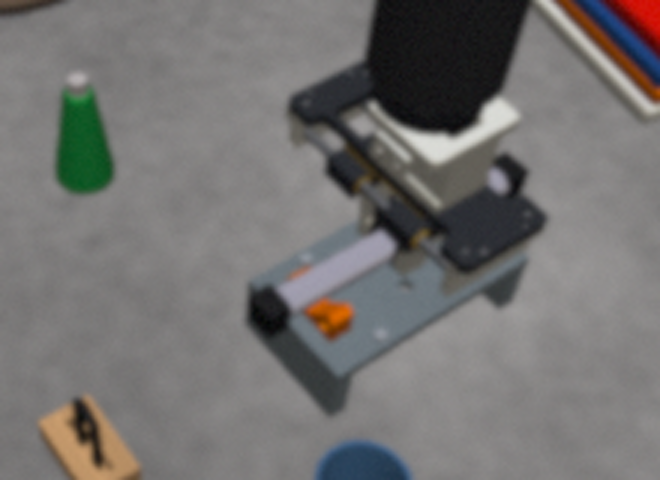

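Request:
{"fn": "play_rows", "kwargs": {"series": [0.003,-0.002,-0.001,0,0.003,0,0,0,0.002,0,0,0,0,0,0,0,0,0,0,0]}}

```text
time_s: 9.2
tcp_pos: [0.5833, 0.1979, 0.0804]
eef_rot: [-163.8, 89.9, 33.6]
contact_force: [0.1, 0.0, -2.4]
gripper_width: 0.0238
```

Request:
{"fn": "play_rows", "kwargs": {"series": [0.001,0,0,0,0.001,0,0,0,0,0,0,0,0,0,0,0,0,0,0,0]}}

```text
time_s: 9.62
tcp_pos: [0.583, 0.1978, 0.0776]
eef_rot: [164.1, 90.0, 1.6]
contact_force: [0.1, 0.4, -3.0]
gripper_width: 0.0239
```

Request:
{"fn": "play_rows", "kwargs": {"series": [0.001,0.001,0.001,0,0.001,0,0,0,0.001,0,0,0,0,0,0,0,0,0,0,0]}}

```text
time_s: 10.03
tcp_pos: [0.5822, 0.1963, 0.0744]
eef_rot: [19.2, 90.0, -143.4]
contact_force: [-1.3, -0.7, -3.1]
gripper_width: 0.024
```

Request:
{"fn": "play_rows", "kwargs": {"series": [0.001,0,0,0,0,0,0,0,0,0,0,0,0,0,0,0,0,0,0,0]}}

```text
time_s: 10.45
tcp_pos: [0.5823, 0.1964, 0.0741]
eef_rot: [146.3, 90.0, -16.3]
contact_force: [-3.9, -0.5, 5.9]
gripper_width: 0.024
```

Request:
{"fn": "play_rows", "kwargs": {"series": [0,0,0,0,0,0,0,0,0,0,0,0,0,0,0,0,0,0,0,0], "jaw": 60}}

```text
time_s: 10.87
tcp_pos: [0.5825, 0.1966, 0.0735]
eef_rot: [-168.4, 90.0, 29.0]
contact_force: [0.0, 0.3, 0.7]
gripper_width: 0.0501
```

Request:
{"fn": "play_rows", "kwargs": {"series": [0,0,0,0,0,0,0,0,0,0,0,0,-0.01,0,0,0,-0.03,0,0,0]}}

```text
time_s: 11.28
tcp_pos: [0.5798, 0.1951, 0.1103]
eef_rot: [11.3, 89.6, -151.3]
contact_force: [-0.1, 0.1, -0.3]
gripper_width: 0.0523
```

Request:
{"fn": "play_rows", "kwargs": {"series": [-0.04,0,0,0,-0.04,0,0,0,-0.04,0,0,0,0,0,0,0,0,0,0,0]}}

```text
time_s: 11.7
tcp_pos: [0.5836, 0.1972, 0.2379]
eef_rot: [-164.9, 89.6, 32.5]
contact_force: [-0.1, 0.3, -1.4]
gripper_width: 0.0523
```

```bash
python3 -c "
from h import *
go([.58,.195,.22],17.4)
c=capture('wrist');cv2.imwrite('pics/w6.png',c['img']);np.savez('pics/w6.npz',**c)
c=capture('scene');cv2.imwrite('pics/s6.png',cv2.resize(c['img'][100:260,200:420],None,fx=3,fy=3,interpolation=2));np.savez('pics/s6.npz',**c)"
```

```text
t 11.7 p [0.5836 0.1972 0.2379] zyaw -162.57 down [ 0.0058  0.0037 -1.    ] w 0.0523 F [-0.14  0.3  -1.36] J [ 36.8  14.4  -6.5   0.  -68.7 -19.4]
tool delta [0.0179 0.001  0.0042] spin 0.0005 rad; if spun first: [0.0179 0.001  0.0042]
```

View pics/w6.png

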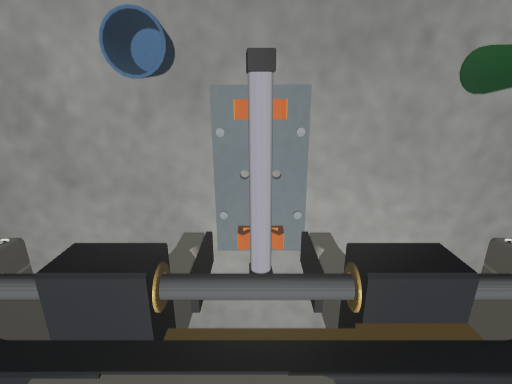

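View pics/s6.png

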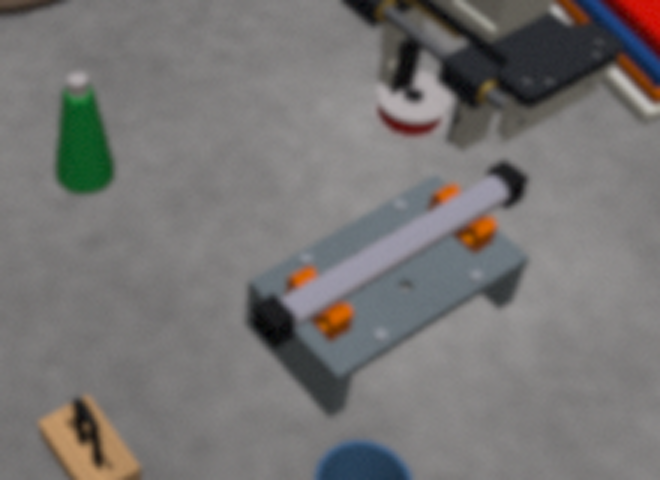

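```bash
cat > br.py <<'E'
from h import *
import sys
def bracket(c,tag):
    i=c["img"];V=cv2.cvtColor(i,cv2.COLOR_BGR2GRAY)
    # expected screw pixels from rough bracket pose; refine w/ local bright blob centroid
    C=np.array([.5805,.196]);a=np.radians(17.4);ex=np.array([np.cos(a),np.sin(a)]);ey=np.array([-ex[1],ex[0]])
    W=[];L=[]
    for sx in(-.045,.045):
        for sy in(-.05,.05):
            p=C+sx*ex+sy*ey;u,v=proj(c,[*p,.0625])
            if not(8<u<500 and 8<v<240):continue
            r=9;x0,y0=int(u)-r,int(v)-r;s=V[y0:y0+2*r+1,x0:x0+2*r+1].astype(float)
            m=s>np.median(s)+18
            b=max(blobs(m,8),key=lambda b:b[1][4],default=None)
            if b is None:continue
            W.append(plane(c,b[0][0]+x0,b[0][1]+y0,.0625)[:2]);L.append([sx,sy]);print(L[-1],(b[0][0]+x0,b[0][1]+y0),b[1][4],W[-1].round(4))
    W=np.array(W);L=np.array(L)
    M,_=cv2.estimateAffinePartial2D(L,W)
    print(tag,"centre",M[:,2].round(4),"yaw",np.degrees(np.arctan2(M[1,0],M[0,0])).round(2),"scale",np.hypot(M[0,0],M[1,0]).round(4))
    return M
if __name__=="__main__":
    for f in sys.argv[1:]:bracket(dict(np.load(f"pics/{f}.npz")),f)
E
python3 br.py w1 w6; python3 - <<'E'
from h import *
c=dict(np.load("pics/w6.npz"));i=c["img"]
cv2.imwrite("pics/w6c.png",cv2.resize(i[40:280,190:330],None,fx=4,fy=2.5,interpolation=2)[:600])
cv2.imwrite("pics/w6c.png",cv2.resize(i[120:240,190:330],None,fx=5,fy=5,interpolation=2))
go([.624,-.252,.19],-11)
E
```

```text
[-0.045, -0.05] (257.42, 162.51) 53 [0.5534 0.1366]
[-0.045, 0.05] (277.6, 241.25) 40 [0.5234 0.2323]
[0.045, -0.05] (180.55, 181.7) 53 [0.6394 0.1636]
w1 centre [0.5814 0.1979] yaw 17.38 scale 1.0022
[-0.045, -0.05] (300.49, 131.58) 57 [0.5531 0.1363]
[-0.045, 0.05] (297.0, 215.0) 41 [0.5226 0.2317]
[0.045, -0.05] (219.64, 131.98) 55 [0.6391 0.1639]
[0.045, 0.05] (223.38, 215.1) 42 [0.6084 0.2591]
w6 centre [0.5808 0.1978] yaw 17.8 scale 1.0016
t 11.8 p [0.5819 0.1964 0.234 ] zyaw -162.59 down [ 1.e-04  6.e-04 -1.e+00] w 0.0527 F [ 0.19 -0.72 -1.19] J [ 36.8  14.6  -6.8  -0.  -68.6 -19.4]
tool delta [0.0437 0.4404 0.094 ] spin 0.4958 rad; if spun first: [ 0.0437  0.4321 -0.1269]
```

View pics/w6c.png

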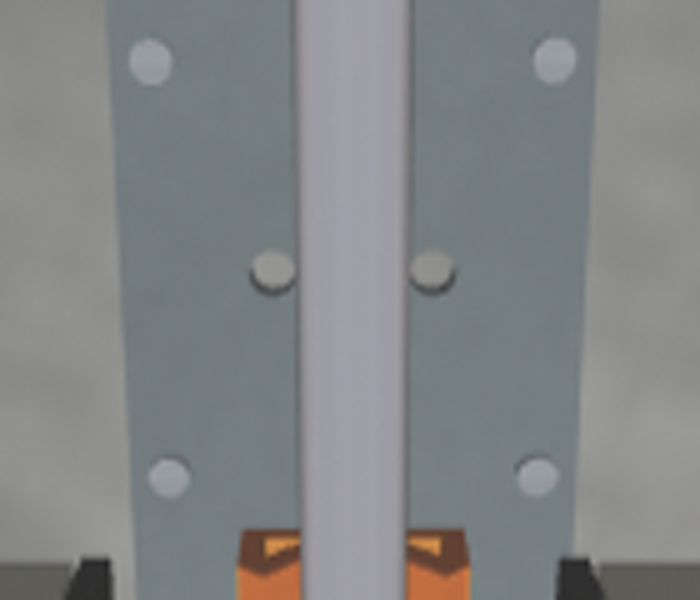

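Request:
{"fn": "play_rows", "kwargs": {"series": [0,0,0,0.12,0,0,0,0.12,0,0,0,0.12,0,0,0,0.12,0,0.02,-0.006,0.016], "jaw": 90}}

```text
time_s: 12.22
tcp_pos: [0.584, 0.1773, 0.2318]
eef_rot: [36.6, 89.8, -154.8]
contact_force: [0.8, 0.2, 0.2]
gripper_width: 0.077
```

Request:
{"fn": "play_rows", "kwargs": {"series": [0,0.038,-0.011,0,0,0.038,-0.011,0,0,0.038,-0.011,0,0,0.038,-0.011,0,0,0.038,-0.011,0]}}

```text
time_s: 12.63
tcp_pos: [0.6015, -0.0231, 0.2322]
eef_rot: [24.1, 89.8, -166.9]
contact_force: [0.7, 1.0, 0.4]
gripper_width: 0.0792
```

Request:
{"fn": "play_rows", "kwargs": {"series": [0,0.038,-0.011,0,0,0.038,-0.011,0,0,0.038,-0.011,0,0,0.035,-0.01,0,0,0.03,-0.01,0]}}

```text
time_s: 13.05
tcp_pos: [0.6192, -0.2095, 0.232]
eef_rot: [7.8, 89.8, 176.7]
contact_force: [0.9, 0.4, 1.0]
gripper_width: 0.0789
```

Request:
{"fn": "play_rows", "kwargs": {"series": [0.01,0.015,-0.006,0,0.01,0,0,0,0.01,0,0,0,0,0,0,0,0,0,0,0]}}

```text
time_s: 13.47
tcp_pos: [0.6226, -0.222, 0.2023]
eef_rot: [5.9, 89.8, 174.9]
contact_force: [1.2, 0.2, 0.5]
gripper_width: 0.0791
```

```bash
python3 -c "
from h import *
go([.624,-.252,.19],-11)
c=capture('wrist');cv2.imwrite('pics/w7.png',c['img']);np.savez('pics/w7.npz',**c)"
```

```text
t 13.4667 p [ 0.6226 -0.222   0.2023] zyaw 169.05 down [-2.7e-03  2.0e-04 -1.0e+00] w 0.0791 F [1.15 0.16 0.51] J [ -2.8  20.2  -3.1  -0.  -66.9  -8.2]
tool delta [ 0.0123  0.0292 -0.0071] spin 0.0009 rad; if spun first: [ 0.0123  0.0292 -0.0071]
```

View pics/w7.png

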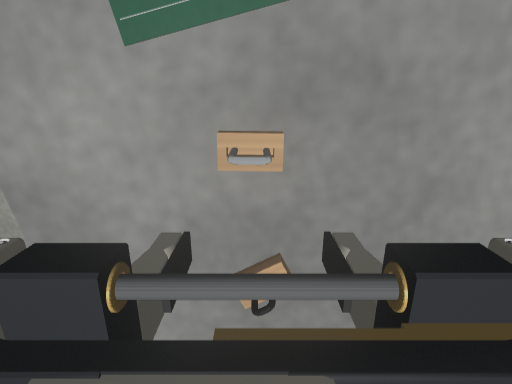

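```bash
python3 - <<'E'
from h import *
c=dict(np.load("pics/w7.npz"));i=c["img"]
cv2.imwrite("pics/w7c.png",cv2.resize(i[120:185,205:300],None,fx=8,fy=8,interpolation=2))
H,S,V=cv2.split(cv2.cvtColor(i,cv2.COLOR_BGR2HSV))
m=((H<20)&(H>8)&(S>70)&(S<200)&(V>90)).astype(np.uint8);m[:110]=0;m[200:]=0
m=cv2.morphologyEx(m,cv2.MORPH_CLOSE,np.ones((15,15)))
k=max(cv2.findContours(m,0,1)[0],key=cv2.contourArea);print(cv2.minAreaRect(k),cv2.boundingRect(k))
E
```

```text
((249.8058624267578, 150.84107971191406), (66.18782043457031, 39.35536575317383), 0.9391909837722778) (217, 131, 67, 41)
```

View pics/w7c.png

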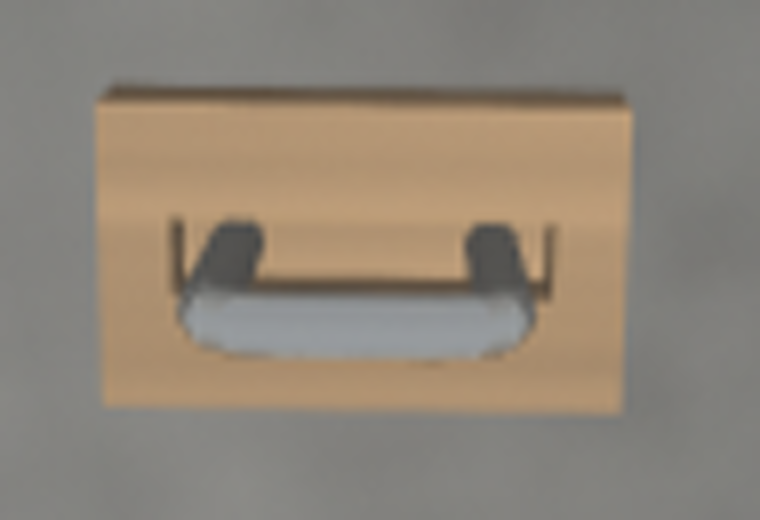

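```bash
python3 - <<'E'
from h import *
c=dict(np.load("pics/w7.npz"))
f=lambda x,y,z:plane(c,205+(x+.5)/8-.5,120+(y+.5)/8-.5,z)
q=np.array([f(97,99,.024),f(632,108,.024),f(623,412,.024),f(103,406,.024)])
print("stand",q.mean(0).round(4))
for a,b in((0,1),(3,2),(0,3),(1,2)):
    d=q[b]-q[a];print(np.linalg.norm(d).round(4),np.degrees(np.arctan2(d[1],d[0])).round(2))
t=f(357,321,.072);print("bend",t.round(4))
l,r=f(190,315,.07),f(525,318,.07);d=r-l;print(np.linalg.norm(d),np.degrees(np.arctan2(d[1],d[0])))
lg=np.array([f(232,235,.03),f(490,235,.03)]);print("legs near",lg.round(4),lg.mean(0))
s,R,p=tool()
cc=(t); print("tool-frame offset of bend",(R.T@(cc-p)).round(4))
go([*t[:2],.12],-10.8)
E
```

```text
stand [ 0.6249 -0.2485  0.024 ]
0.0755 168.16
0.0763 168.42
0.0443 77.89
0.044 79.02
bend [ 0.6248 -0.2489  0.072 ]
0.041940771991065134 168.5804263701758
legs near [[ 0.6421 -0.2564  0.03  ]
 [ 0.6064 -0.2495  0.03  ]] [ 0.62428656 -0.25297092  0.03      ]
tool-frame offset of bend [ 0.1313  0.0261 -0.0067]
t 13.5167 p [ 0.6232 -0.222   0.2033] zyaw 169.08 down [-1.e-03 -1.e-04 -1.e+00] w 0.079 F [ 0.05 -0.32  0.23] J [ -2.7  20.2  -3.    0.  -66.9  -8.2]
tool delta [ 0.0833  0.0261 -0.0067] spin -0.0021 rad; if spun first: [ 0.0833  0.0262 -0.0066]
```

```bash
python3 - <<'E'
from h import *
for f,p,zy,dz in(("w3",[.4919,-.2658,.1948],174.15,.011),("w4",[.5798,.1942,.1907],-162.59,.011)):
    c=dict(np.load(f"pics/{f}.npz"));V=cv2.cvtColor(c["img"],cv2.COLOR_BGR2HSV)[:,:,2]
    a=np.radians(zy);zz=np.array([np.cos(a),np.sin(a)]);yy=np.array([zz[1],-zz[0]]) # x=down: y=z×x
    T=c["world_from_camera"]
    o=T[:3,3]-p; print(f,"cam in tool y,z",(o[:2]@yy).round(4),(o[:2]@zz).round(4), "cam x dot z",(T[:2,0]@zz).round(4))
    for r in (60,100,150,200,225):
        x=np.where(V[r,200:310]>125)[0]+200
        if len(x)<5: continue
        q=plane(c,x.mean(),r,p[2]+dz+.003)-p
        print(r,x.min(),x.max(),"y",(q[:2]@yy).round(4),"z",(q[:2]@zz).round(4))
E
```

```text
w3 cam in tool y,z -0.0827 0.0002 cam x dot z 1.0
60 201 309 y -0.0998 z -0.001
100 200 309 y -0.0826 z -0.0012
150 209 309 y -0.0592 z 0.0028
200 200 309 y -0.0331 z -0.0011
225 200 309 y -0.019 z -0.0015
w4 cam in tool y,z -0.0827 -0.0012 cam x dot z 1.0
60 200 309 y -0.1 z -0.0013
100 200 309 y -0.0829 z -0.0008
150 200 309 y -0.0594 z -0.0017
200 200 309 y -0.0333 z -0.0016
225 200 309 y -0.0192 z -0.0017
```

```bash
python3 - <<'E'
from h import *
for f,p,zy,dz in(("w3",[.4919,-.2658,.1948],174.15,.011),("w4",[.5798,.1942,.1907],-162.59,.011)):
    c=dict(np.load(f"pics/{f}.npz"));I=c["img"].astype(int)
    a=np.radians(zy);zz=np.array([np.cos(a),np.sin(a)]);yy=np.array([-zz[1],zz[0]])
    T=c["world_from_camera"];o=T[:3,3]-p; print(f,"cam in tool y,z",(o[:2]@yy).round(4),(o[:2]@zz).round(4))
    for r in (60,100,150,200,225):
        x=np.where((I[r,200:310,0]-I[r,200:310,1]>8)&(I[r,200:310,2]-I[r,200:310,1]>-6))[0]+200
        if len(x)<5: print(r,I[r,250:260:4].tolist());continue
        q=plane(c,x.mean(),r,p[2]+dz+.003)-p
        print(r,x.min(),x.max(),"y",(q[:2]@yy).round(4),"z",(q[:2]@zz).round(4))
E
```

```text
w3 cam in tool y,z 0.0827 0.0002
60 237 278 y 0.0998 z 0.0001
100 238 277 y 0.0826 z 0.0003
150 239 276 y 0.0592 z 0.0002
200 239 275 y 0.0331 z -0.0
225 240 274 y 0.019 z -0.0
w4 cam in tool y,z 0.0827 -0.0012
60 237 278 y 0.1 z -0.0002
100 238 277 y 0.0829 z -0.0002
150 239 276 y 0.0594 z -0.0001
200 239 274 y 0.0333 z -0.0006
225 240 274 y 0.0192 z -0.0003
```

Request:
{"fn": "play_rows", "kwargs": {"series": [0.02,0.01,-0.003,0.01,0.03,0.01,-0.003,0,0.03,0.006,-0.001,0,0.02,0,0,0,0,0,0,0]}}

```text
time_s: 13.93
tcp_pos: [0.6226, -0.2485, 0.0994]
eef_rot: [-2.8, 89.6, 165.6]
contact_force: [-1.9, 0.5, -0.6]
gripper_width: 0.079
```

```bash
python3 -c "
from h import *
go([.6248,-.2489,.039],-11.5)
c=capture('wrist');cv2.imwrite('pics/w8.png',c['img']);np.savez('pics/w8.npz',**c)"
```

```text
t 13.9333 p [ 0.6226 -0.2485  0.0994] zyaw 168.43 down [-0.0065  0.0017 -1.    ] w 0.079 F [-1.93  0.51 -0.55] J [ -5.2  25.9  -8.5  -0.1 -55.9  -6.4]
tool delta [ 0.0603 -0.0001 -0.0026] spin -0.0012 rad; if spun first: [ 0.0603 -0.0001 -0.0026]
```

View pics/w8.png

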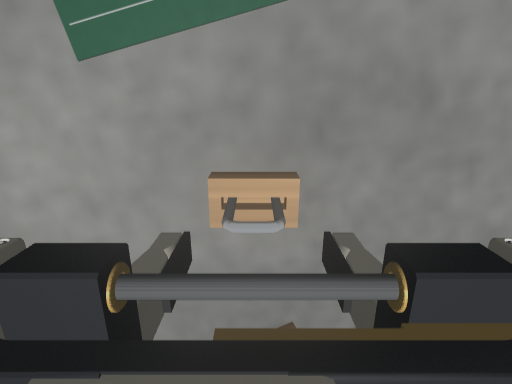

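```bash
python3 - <<'E'
from h import *
c=dict(np.load("pics/w8.npz"))
go([.6248,-.2489,.039],-11.5)
i=c["img"];cv2.imwrite("pics/w8c.png",cv2.resize(i[165:240,200:310],None,fx=7,fy=7,interpolation=2))
E
```

```text
t 13.9833 p [ 0.6241 -0.2489  0.1022] zyaw 168.48 down [-3.6e-03  4.0e-04 -1.0e+00] w 0.0789 F [ 1.07 -0.09 -0.06] J [ -5.2  25.8  -8.4  -0.  -56.1  -6.4]
tool delta [ 0.0632 -0.0002 -0.0009] spin -0.0004 rad; if spun first: [ 0.0632 -0.0002 -0.0009]
```

View pics/w8c.png

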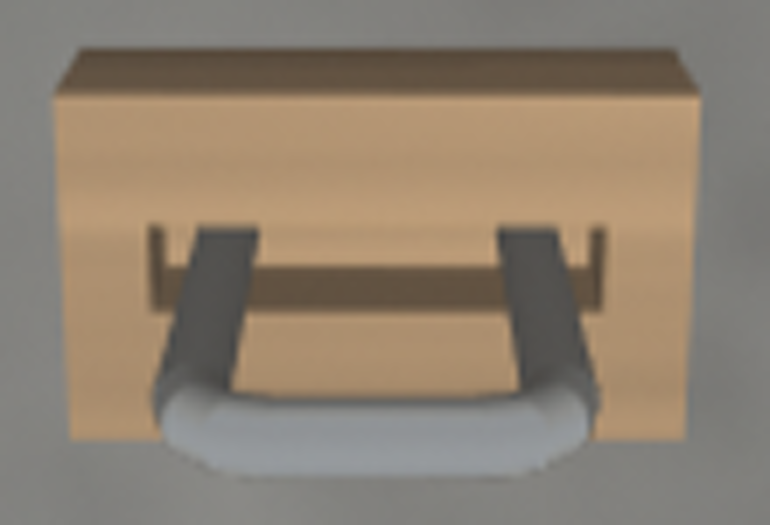

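```bash
python3 - <<'E'
from h import *
c=dict(np.load("pics/w8.npz"))
f=lambda x,y,z:plane(c,200+(x+.5)/7-.5,165+(y+.5)/7-.5,z)
q=np.array([f(55,95,.024),f(700,97,.024),f(685,438,.024),f(68,440,.024)]);print("stand",q.mean(0).round(4))
for a,b in((0,1),(3,2)):
    d=q[b]-q[a];print(np.linalg.norm(d).round(4),np.degrees(np.arctan2(d[1],d[0])).round(2))
print("bend",f(377,436,.072).round(4), "legs at slot",((f(228,228,.024)+f(527,228,.024))/2).round(4))
E
```

```text
stand [ 0.625  -0.2483  0.024 ]
0.0758 168.22
0.0765 168.54
bend [ 0.6249 -0.2483  0.072 ] legs at slot [ 0.6238 -0.2538  0.024 ]
```

Request:
{"fn": "play_rows", "kwargs": {"series": [0.02,0,-0.001,0,0.02,0,0,0,0.014,0,0,0,0.004,0,0,0,0,0,0,0]}}

```text
time_s: 14.4
tcp_pos: [0.6268, -0.2496, 0.0466]
eef_rot: [161.1, 90.0, -30.4]
contact_force: [0.1, 0.2, -0.6]
gripper_width: 0.0787
```

```bash
python3 -c "
from h import *
go([.6249,-.2485,.039],-11.6)"
```

```text
t 14.4 p [ 0.6268 -0.2496  0.0466] zyaw 168.49 down [ 6.e-04 -4.e-04 -1.e+00] w 0.0787 F [ 0.1   0.2  -0.58] J [ -5.2  29.1 -11.2   0.  -49.7  -6.3]
tool delta [ 0.0076 -0.0007  0.0021] spin 0.0016 rad; if spun first: [ 0.0076 -0.0007  0.0021]
```

Request:
{"fn": "play_rows", "kwargs": {"series": [0.004,-0.001,0.002,0,0.003,0,0,0,0,0,0,0,0,0,0,0,0,0,0,0]}}

```text
time_s: 14.82
tcp_pos: [0.6246, -0.2487, 0.0392]
eef_rot: [177.8, 90.0, -13.8]
contact_force: [-0.4, -0.7, 0.4]
gripper_width: 0.0789
```

Request:
{"fn": "play_rows", "kwargs": {"series": [0,0,0,0,0,0,0,0,0,0,0,0,0,0,0,0,0,0,0,0], "jaw": 30, "squeeze": 25}}

```text
time_s: 15.23
tcp_pos: [0.6243, -0.2487, 0.0386]
eef_rot: [35.8, 90.0, -155.8]
contact_force: [0.3, 1.0, 0.4]
gripper_width: 0.0508
```

Request:
{"fn": "play_rows", "kwargs": {"series": [0,0,0,0,0,0,0,0,0,0,0,0,0,0,0,0,0,0,0,0]}}

```text
time_s: 15.65
tcp_pos: [0.6243, -0.2487, 0.0386]
eef_rot: [130.9, 90.0, -60.6]
contact_force: [-0.3, 0.2, 0.7]
gripper_width: 0.0454
```

```bash
python3 -c "
from h import *
go([.6249,-.2485,.039],-11.6)"
```

```text
t 15.65 p [ 0.6243 -0.2487  0.0386] zyaw 168.43 down [ 0. -0. -1.] w 0.0454 F [-0.34  0.15  0.68] J [ -5.1  29.5 -11.9   0.  -48.7  -6.4]
tool delta [-0.0004 -0.0003 -0.0005] spin 0.0005 rad; if spun first: [-0.0004 -0.0003 -0.0005]
```

Request:
{"fn": "play_rows", "kwargs": {"series": [-0.01,0,0,0,-0.02,0,0,0,-0.035,0,0,0,-0.035,0,0,0,-0.035,0,0,0]}}

```text
time_s: 16.07
tcp_pos: [0.6239, -0.2487, 0.1756]
eef_rot: [21.1, 90.0, -170.5]
contact_force: [1.5, -0.3, -0.7]
gripper_width: 0.0452
```

Request:
{"fn": "play_rows", "kwargs": {"series": [-0.03,0,0,0,-0.01,0,0,0,0,0,0,0,0,0,0,0,0,0,0,0]}}

```text
time_s: 16.48
tcp_pos: [0.6235, -0.2483, 0.2124]
eef_rot: [-10.8, 89.9, 157.6]
contact_force: [0.0, 0.1, -0.8]
gripper_width: 0.0452
```

```bash
python3 -c "
from h import *
go([.581,.198,.2],17.5)
c=capture('wrist');cv2.imwrite('pics/w9.png',c['img']);np.savez('pics/w9.npz',**c)"
```

```text
t 16.4833 p [ 0.6235 -0.2483  0.2124] zyaw 168.41 down [-1.8e-03  7.0e-04 -1.0e+00] w 0.0452 F [ 0.02  0.05 -0.8 ] J [ -5.1  20.7  -0.9  -0.  -68.5  -6.4]
tool delta [ 0.0128 -0.4287  0.1312] spin -0.5076 rad; if spun first: [ 0.0128 -0.4384 -0.0937]
```

View pics/w9.png

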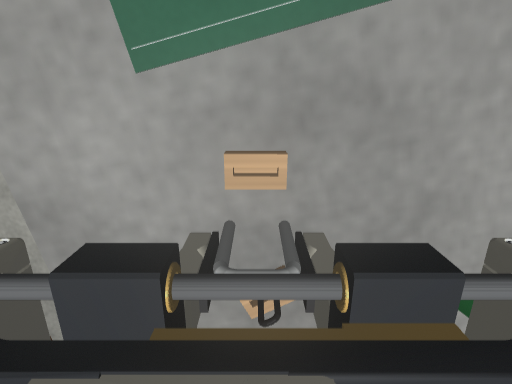

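```bash
python3 - <<'E'
from h import *
c=dict(np.load("pics/w9.npz"))
i=c["img"];cv2.imwrite("pics/w9c.png",cv2.resize(i[205:285,205:310],None,fx=7,fy=7,interpolation=2))
E
```

```text
(no output)
```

View pics/w9c.png

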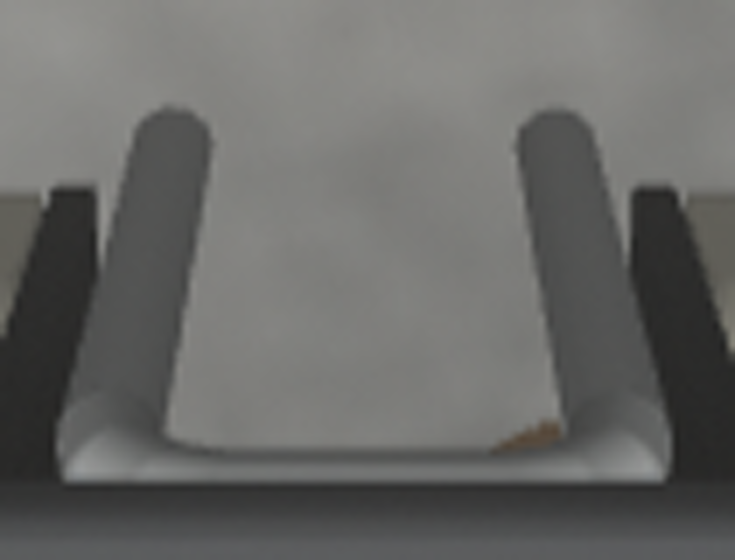

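```bash
python3 - <<'E'
from h import *
c=dict(np.load("pics/w9.npz"))
f=lambda x,y,z:plane(c,205+(x+.5)/7-.5,205+(y+.5)/7-.5,z)
p=np.array([.6235,-.2483,.2124]);a=np.radians(168.41);zz=np.array([np.cos(a),np.sin(a)]);yy=np.array([-zz[1],zz[0]])
zt=p[2]-.0326
L=f(173,106,zt+.0007);R=f(555,106,zt+.0007)
for q in(L,R):
    d=(q-p)[:2];print("y",(d@yy-.0037).round(4),"z",(d@zz).round(4))
# bend: lower visible rod at row ~455 centre, z top
b=f(364,460,p[2]-.0326+.066);d=(b-p)[:2];print("bend y",(d@yy).round(4),(d@zz).round(4))
E
```

```text
y -0.0009 z -0.0192
y -0.0009 z 0.019
bend y 0.0036 -0.0002
```

Request:
{"fn": "play_rows", "kwargs": {"series": [0,0,0,-0.1,0,0,0,-0.12,0,0,0,-0.12,0,0,0,-0.12,0,-0.018,-0.004,-0.047]}}

```text
time_s: 16.95
tcp_pos: [0.6228, -0.232, 0.2114]
eef_rot: [-13.9, 89.8, -176.2]
contact_force: [0.0, -0.0, -1.5]
gripper_width: 0.0451
```

Request:
{"fn": "play_rows", "kwargs": {"series": [0,-0.038,-0.008,0,0,-0.038,-0.008,0,0,-0.038,-0.008,0,0,-0.038,-0.008,0,0,-0.038,-0.008,0]}}

```text
time_s: 17.37
tcp_pos: [0.6035, -0.0355, 0.212]
eef_rot: [-5.9, 89.8, -168.5]
contact_force: [-0.2, -0.1, -0.7]
gripper_width: 0.0451
```

Request:
{"fn": "play_rows", "kwargs": {"series": [0,-0.038,-0.008,0,0,-0.038,-0.008,0,0,-0.038,-0.008,0,0,-0.038,-0.008,0,0,-0.034,-0.008,0]}}

```text
time_s: 17.78
tcp_pos: [0.5858, 0.1544, 0.2122]
eef_rot: [9.3, 89.9, -153.2]
contact_force: [0.4, -0.6, -0.4]
gripper_width: 0.0452
```

Request:
{"fn": "play_rows", "kwargs": {"series": [0,-0.025,-0.005,0,0,-0.01,-0.002,0,0,0,0,0,0,0,0,0,0,0,0,0]}}

```text
time_s: 18.2
tcp_pos: [0.5829, 0.1869, 0.2128]
eef_rot: [18.5, 89.9, -144.0]
contact_force: [0.1, -0.3, -0.1]
gripper_width: 0.0453
```

```bash
python3 -c "
from h import *
go([.581,.198,.2],17.5)
c=capture('wrist');cv2.imwrite('pics/w10.png',c['img']);np.savez('pics/w10.npz',**c)
go([.581,.198,.2],17.5)"; python3 br.py w10
```

```text
t 18.2 p [0.5829 0.1869 0.2128] zyaw -162.55 down [-0.0014 -0.001  -1.    ] w 0.0453 F [ 0.1  -0.3  -0.12] J [ 36.   15.3  -8.7  -0.  -66.1 -18.6]
tool delta [ 0.0128 -0.0111 -0.0015] spin -0.0009 rad; if spun first: [ 0.0128 -0.0111 -0.0015]
t 18.25 p [0.5831 0.1867 0.2131] zyaw -162.58 down [-9.e-04 -7.e-04 -1.e+00] w 0.0449 F [-0.66 -0.01 -0.88] J [ 36.   15.2  -8.7   0.  -66.1 -18.6]
tool delta [ 0.0131 -0.0114 -0.0014] spin -0.0014 rad; if spun first: [ 0.0131 -0.0114 -0.0014]
[-0.045, -0.05] (298.07, 143.78) 68 [0.5535 0.1365]
[-0.045, 0.05] (297.12, 226.42) 161 [0.5223 0.2254]
[0.045, -0.05] (211.86, 144.14) 66 [0.6395 0.164 ]
[0.045, 0.05] (217.46, 230.46) 24 [0.608  0.2577]
w10 centre [0.5808 0.1959] yaw 19.08 scale 0.9854
```

View pics/w10.png

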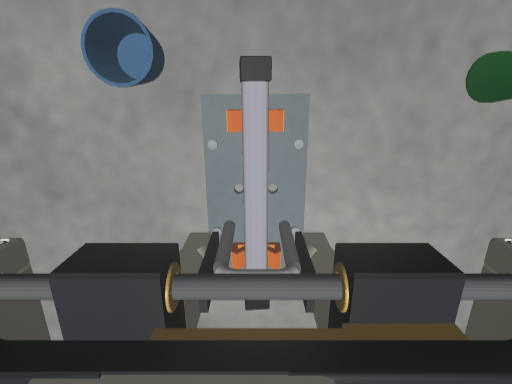

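Request:
{"fn": "play_rows", "kwargs": {"series": [0.01,-0.006,-0.001,-0.002,0.02,-0.005,0,0,0.02,0,0,0,0.01,0,0,0,0,0,0,0]}}

```text
time_s: 18.67
tcp_pos: [0.5793, 0.1974, 0.1505]
eef_rot: [11.9, 89.7, -150.6]
contact_force: [0.4, 0.2, -1.5]
gripper_width: 0.045
```

Request:
{"fn": "play_rows", "kwargs": {"series": [0.002,0,0,0,0,0,0,0,0,0,0,0,0,0,0,0,0,0,0,0]}}

```text
time_s: 19.08
tcp_pos: [0.5811, 0.1989, 0.1524]
eef_rot: [-164.6, 89.9, 33.0]
contact_force: [0.1, 0.0, -0.9]
gripper_width: 0.0452
```

```bash
python3 -c "
from h import *
go([.581,.198,.145],17.6)
c=capture('wrist');cv2.imwrite('pics/w11.png',cv2.resize(c['img'][90:290,150:360],None,fx=3.5,fy=3,interpolation=2));np.savez('pics/w11.npz',**c)
go([.581,.198,.145],17.6)"
```

```text
t 19.0833 p [0.5811 0.1989 0.1524] zyaw -162.41 down [ 1.1e-03  7.0e-04 -1.0e+00] w 0.0452 F [ 0.05  0.02 -0.9 ] J [ 37.1  18.1 -13.2   0.  -58.7 -19.5]
tool delta [0.0074 0.0008 0.0004] spin -0.0002 rad; if spun first: [0.0074 0.0008 0.0004]
t 19.1333 p [0.5811 0.1988 0.1522] zyaw -162.41 down [ 9.e-04  6.e-04 -1.e+00] w 0.0451 F [-1.27 -0.55 -1.58] J [ 37.1  18.1 -13.2   0.  -58.7 -19.5]
tool delta [0.0072 0.0008 0.0003] spin -0.0002 rad; if spun first: [0.0072 0.0008 0.0003]
```

View pics/w11.png

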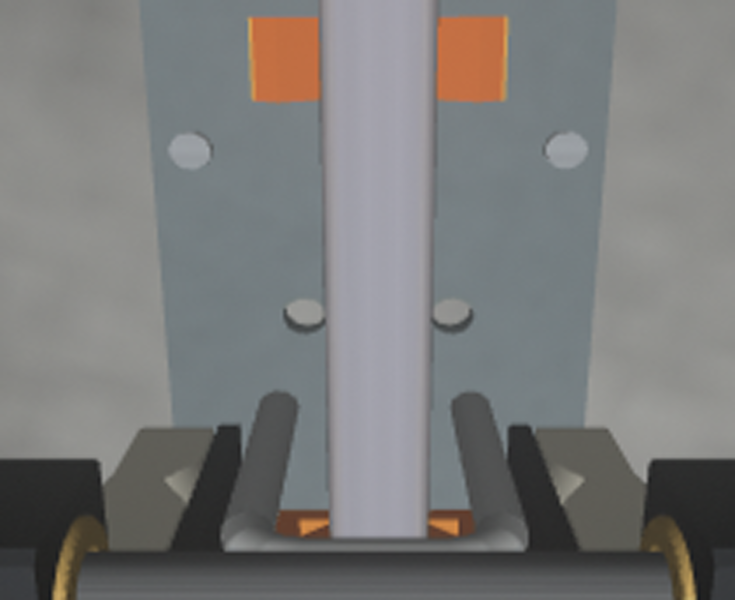

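```bash
cat > ali.py <<'E'
from h import *
# f: npz, pixel funcs; gives tool-frame coords
def frame(p,zy):
    a=np.radians(zy);zz=np.array([np.cos(a),np.sin(a)]);yy=np.array([-zz[1],zz[0]])
    return lambda q:(np.array([(q-p)[:2]@yy,(q-p)[:2]@zz])*1000).round(2)
E
python3 - <<'E'
from ali import *
c=dict(np.load("pics/w11.npz"));p=np.array([.5811,.1989,.1523]);T=frame(p,-162.41)
f=lambda x,y,z:plane(c,150+(x+.5)/3.5-.5,90+(y+.5)/3-.5,z)
for n,x,y,z in[("hole",305,313.5,.06),("hole",452,313.5,.06),("screw",190,151,.0625),("screw",566,150,.0625),("tip",279,393,p[2]-.032),("tip",471,393,p[2]-.032)]:
    print(n,T(f(x,y,z)))
E
```

```text
hole [  2.33 -18.42]
hole [ 2.4  19.27]
screw [ 50.82 -44.89]
screw [51.23 45.19]
tip [  2.17 -19.7 ]
tip [ 2.24 18.8 ]
```

```bash
python3 - <<'E'
from h import *
c=dict(np.load("pics/w11.npz"))
i=c["img"];a=cv2.resize(i[180:232,222:294],None,fx=11,fy=11,interpolation=2);cv2.imwrite("pics/w11z.png",cv2.convertScaleAbs(a,alpha=1.6,beta=-60))
E
```

```text
(no output)
```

View pics/w11z.png

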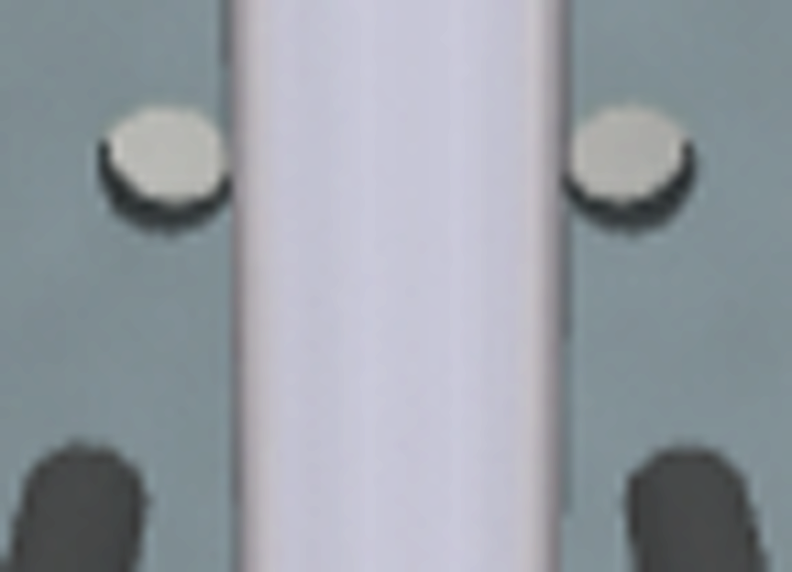

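```bash
python3 - <<'E'
from ali import *
c=dict(np.load("pics/w11.npz"));p=np.array([.5811,.1989,.1523]);T=frame(p,-162.41)
f=lambda x,y,z:plane(c,222+(x+.5)/11-.5,180+(y+.5)/11-.5,z)
for n,x,y,z in[("hole",168,170,.06),("hole",629,170,.06),("tip",84,440,p[2]-.032),("tip",690,441,p[2]-.032)]:
    print(n,T(f(x,y,z)))
print("camera",T(c["world_from_camera"][:3,3]), c["world_from_camera"][2,3])
E
```

```text
hole [  1.55 -18.41]
hole [ 1.61 19.24]
tip [  3.02 -19.8 ]
tip [ 3.02 18.82]
camera [82.93 -0.49] 0.31066728540937344
```

Request:
{"fn": "play_rows", "kwargs": {"series": [0.01,0.002,0.001,0,0.015,0,0,0,0.012,0,0,0,0,0,0,0,0,0,0,0]}}

```text
time_s: 19.55
tcp_pos: [0.58, 0.1961, 0.1137]
eef_rot: [20.8, 89.9, -141.6]
contact_force: [0.7, 0.9, 0.0]
gripper_width: 0.0452
```

Request:
{"fn": "play_rows", "kwargs": {"series": [0,0,0,0,0,0,0,0,0,0,0,0,0,0,0,0,0,0,0,0]}}

```text
time_s: 19.97
tcp_pos: [0.5806, 0.1966, 0.115]
eef_rot: [-162.6, 90.0, 35.0]
contact_force: [0.3, 0.3, -1.0]
gripper_width: 0.0451
```

```bash
python3 -c "
from h import *
go([.581,.198,.145],17.6)
c=capture('wrist');cv2.imwrite('pics/w12.png',cv2.convertScaleAbs(cv2.resize(c['img'][185:260,205:310],None,fx=7.5,fy=7.5,interpolation=2),alpha=1.6,beta=-60));np.savez('pics/w12.npz',**c)
go([.581,.198,.145],17.6)"
```

```text
t 19.9667 p [0.5806 0.1966 0.115 ] zyaw -162.41 down [ 6.e-04  4.e-04 -1.e+00] w 0.0451 F [ 0.27  0.27 -0.98] J [ 36.9  20.  -15.8   0.  -54.2 -19.4]
tool delta [-0.03   -0.0012 -0.0008] spin -0.0002 rad; if spun first: [-0.03   -0.0012 -0.0008]
t 20.0167 p [0.5805 0.1966 0.1149] zyaw -162.41 down [ 4.e-04  3.e-04 -1.e+00] w 0.0452 F [ 0.06 -0.02 -0.4 ] J [ 36.9  20.  -15.8   0.  -54.2 -19.4]
tool delta [-0.0301 -0.0012 -0.0009] spin -0.0001 rad; if spun first: [-0.0301 -0.0012 -0.0009]
```

View pics/w12.png

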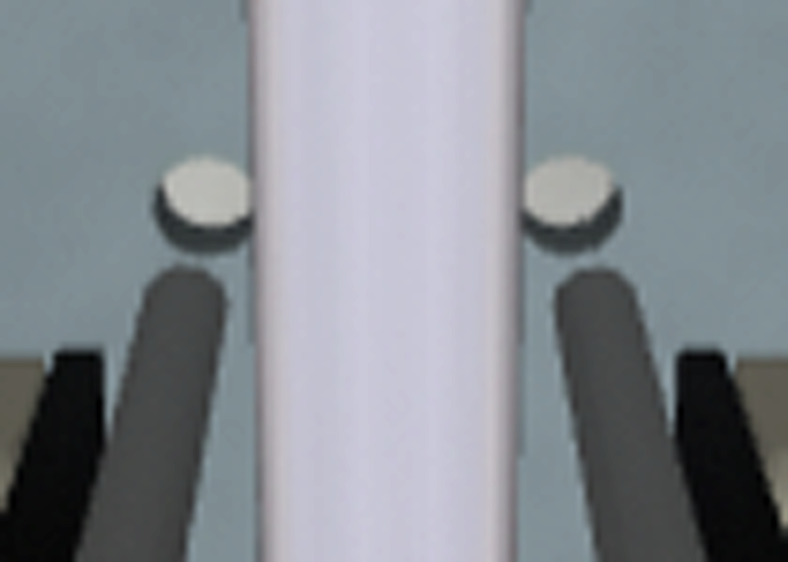

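```bash
python3 - <<'E'
from ali import *
c=dict(np.load("pics/w12.npz"));p=np.array([.5806,.1966,.1150]);T=frame(p,-162.41)
f=lambda x,y,z:plane(c,205+(x+.5)/7.5-.5,185+(y+.5)/7.5-.5,z)
for n,x,y,z in[("hole",205,205,.06),("hole",571,205,.06),("hole up",205,154,.06),("hole low",205,256,.06),("tip",190,264,p[2]-.032),("tip",594,265,p[2]-.032)]:
    print(n,T(f(x,y,z)))
print("camera",T(c["world_from_camera"][:3,3]))
E
python3 br.py w12
```

```text
hole [ -0.2  -19.76]
hole [-0.14 18.24]
hole up [  5.43 -19.63]
hole low [ -5.92 -19.9 ]
tip [  2.85 -19.24]
tip [ 2.81 18.52]
camera [82.85 -0.56]
[-0.045, -0.05] (318.84, 149.3) 146 [0.5533 0.1364]
[0.045, -0.05] (193.12, 149.55) 135 [0.6395 0.1641]
w12 centre [0.5811 0.1981] yaw 17.79 scale 1.0049
```

Request:
{"fn": "play_rows", "kwargs": {"series": [0.008,0.0007,-0.0004,0,0.007,0,0,0,0,0,0,0,0,0,0,0,0,0,0,0]}}

```text
time_s: 20.43
tcp_pos: [0.581, 0.1959, 0.0993]
eef_rot: [32.0, 90.0, -130.4]
contact_force: [-1.1, 0.4, -0.7]
gripper_width: 0.0452
```

```bash
python3 -c "
from h import *
go([.581,.198,.145],17.6)
c=capture('wrist');cv2.imwrite('pics/w13.png',cv2.convertScaleAbs(cv2.resize(c['img'][185:260,205:310],None,fx=7.5,fy=7.5,interpolation=2),alpha=1.6,beta=-60));np.savez('pics/w13.npz',**c)
go([.581,.198,.145],17.6)"
```

```text
t 20.4333 p [0.581  0.1959 0.0993] zyaw -162.41 down [-4.e-04 -4.e-04 -1.e+00] w 0.0452 F [-1.1   0.45 -0.74] J [ 36.9  21.  -16.7   0.  -52.4 -19.3]
tool delta [-0.0457 -0.002  -0.0006] spin -0.0001 rad; if spun first: [-0.0457 -0.002  -0.0006]
t 20.4833 p [0.5811 0.196  0.0995] zyaw -162.4 down [-0.e+00 -2.e-04 -1.e+00] w 0.0456 F [-0.55  0.25 -0.99] J [ 36.9  21.  -16.6   0.  -52.4 -19.3]
tool delta [-0.0455 -0.002  -0.0005] spin -0.0001 rad; if spun first: [-0.0455 -0.002  -0.0005]
```

View pics/w13.png

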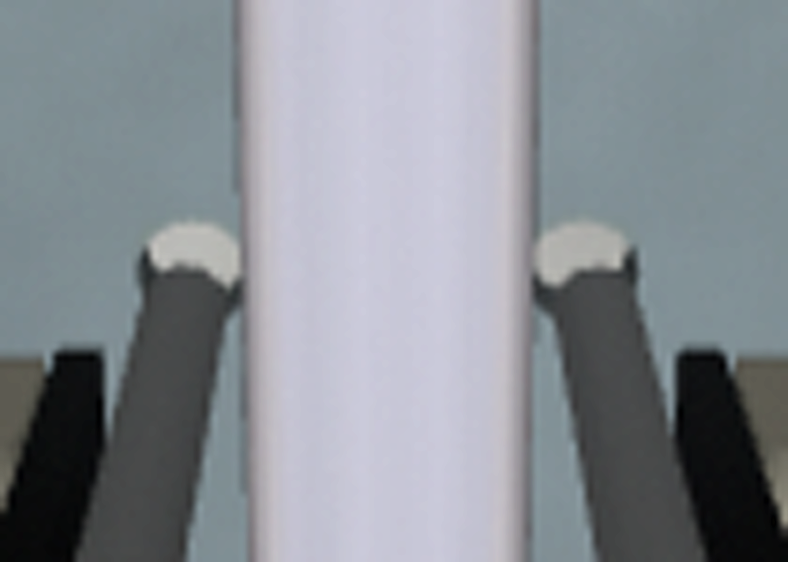

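```bash
python3 - <<'E'
from ali import *
c=dict(np.load("pics/w13.npz"));p=np.array([.5810,.1959,.0994]);T=frame(p,-162.41)
f=lambda x,y,z:plane(c,205+(x+.5)/7.5-.5,185+(y+.5)/7.5-.5,z)
for n,x,y,z in[("hole",192,272,.06),("hole",583,272,.06),("hole up",192,219,.06),("tip",189,264,p[2]-.032),("tip",594,265,p[2]-.032)]:
    print(n,T(f(x,y,z)))
E
python3 br.py w13
```

```text
hole [ -0.97 -19.71]
hole [-0.92 18.27]
hole up [  4.56 -19.56]
tip [  2.98 -19.26]
tip [ 2.92 18.57]
[-0.045, -0.05] (323.59, 154.38) 158 [0.5534 0.1365]
[0.045, -0.05] (188.46, 154.25) 156 [0.6395 0.1638]
w13 centre [0.5812 0.198 ] yaw 17.61 scale 1.0047
```

Request:
{"fn": "play_rows", "kwargs": {"series": [0.002,-0.0002,-0.0004,0,0.003,0,0,0,0.002,0,0,0,0.002,0,0,0,0,0,0,0]}}

```text
time_s: 20.9
tcp_pos: [0.581, 0.1961, 0.09]
eef_rot: [10.7, 90.0, -151.7]
contact_force: [-0.1, 0.1, -0.9]
gripper_width: 0.0449
```

Request:
{"fn": "play_rows", "kwargs": {"series": [0.002,0,0,0,0.002,0,0,0,0,0,0,0,0,0,0,0,0,0,0,0]}}

```text
time_s: 21.32
tcp_pos: [0.5814, 0.1963, 0.0866]
eef_rot: [87.6, 90.0, -74.8]
contact_force: [-0.0, 0.1, -1.7]
gripper_width: 0.045
```

```bash
python3 -c "
from h import *
go([.581,.196,.067],17.6)
c=capture('wrist');cv2.imwrite('pics/w14.png',cv2.convertScaleAbs(cv2.resize(c['img'][185:260,205:310],None,fx=7.5,fy=7.5,interpolation=2),alpha=1.6,beta=-60));np.savez('pics/w14.npz',**c)"
```

```text
t 21.3167 p [0.5814 0.1963 0.0866] zyaw -162.41 down [ 0. -0. -1.] w 0.045 F [-0.03  0.08 -1.7 ] J [ 36.9  21.8 -17.4   0.  -50.8 -19.3]
tool delta [0.0196 0.0001 0.0004] spin -0.0002 rad; if spun first: [0.0196 0.0001 0.0004]
```

View pics/w14.png

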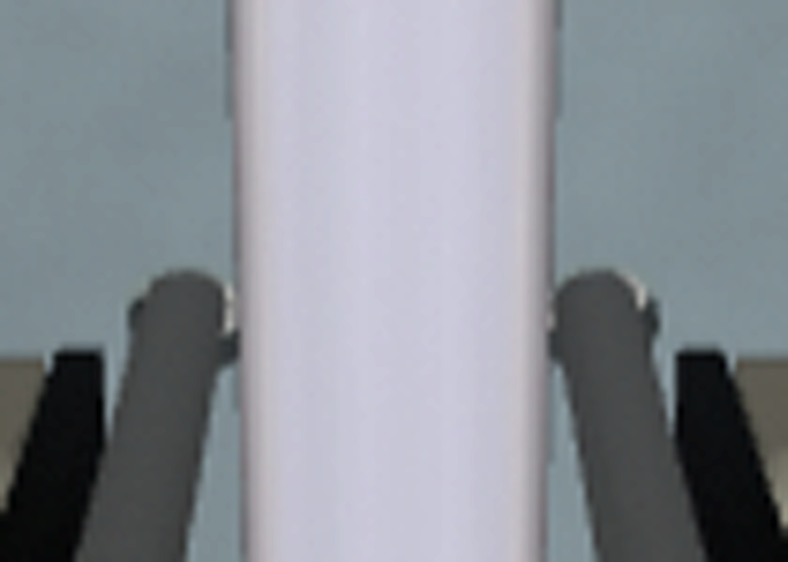

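Request:
{"fn": "play_rows", "kwargs": {"series": [0.003,0,0,0,0.003,0,0,0,0.003,0,0,0,0.002,0,0,0,0,0,0,0]}}

```text
time_s: 21.78
tcp_pos: [0.581, 0.1961, 0.0748]
eef_rot: [12.1, 89.9, -150.3]
contact_force: [0.2, 0.2, -0.9]
gripper_width: 0.0449
```

Request:
{"fn": "play_rows", "kwargs": {"series": [0.002,0,0,0,0.002,0,0,0,0,0,0,0,0,0,0,0,0,0,0,0]}}

```text
time_s: 22.2
tcp_pos: [0.5814, 0.1963, 0.0716]
eef_rot: [-171.6, 90.0, 26.0]
contact_force: [1.0, 0.7, -0.5]
gripper_width: 0.0451
```

Smooth and force free; about 4.5 mm remain.

Request:
{"fn": "play_rows", "kwargs": {"series": [0.001,0,0,0,0.001,0,0,0,0.001,0,0,0,0,0,0,0,0,0,0,0]}}

```text
time_s: 22.62
tcp_pos: [0.5813, 0.1962, 0.0685]
eef_rot: [18.3, 90.0, -144.1]
contact_force: [0.0, -0.0, -1.2]
gripper_width: 0.0449
```

Request:
{"fn": "play_rows", "kwargs": {"series": [0.001,0,0,0,0.001,0,0,0,0,0,0,0,0,0,0,0,0,0,0,0]}}

```text
time_s: 23.03
tcp_pos: [0.5815, 0.1963, 0.0667]
eef_rot: [-176.5, 90.0, 21.1]
contact_force: [-0.8, -0.2, 1.0]
gripper_width: 0.0454
```

Request:
{"fn": "play_rows", "kwargs": {"series": [0.0005,0,0,0,0,0,0,0,0,0,0,0,0,0,0,0,0,0,0,0]}}

```text
time_s: 23.45
tcp_pos: [0.5815, 0.1964, 0.0665]
eef_rot: [-177.1, 90.0, 20.5]
contact_force: [-1.3, -0.1, 5.5]
gripper_width: 0.0453
```

```bash
python3 -c "
from h import *
go([.581,.196,.067],17.6)
c=capture('scene');cv2.imwrite('pics/s15.png',cv2.resize(c['img'][100:260,200:420],None,fx=3,fy=3,interpolation=2))"
```

```text
t 23.45 p [0.5815 0.1964 0.0665] zyaw -162.4 down [ 6.e-04  2.e-04 -1.e+00] w 0.0453 F [-1.31 -0.13  5.48] J [ 36.9  23.1 -18.5   0.  -48.4 -19.3]
tool delta [-0.0005  0.0002  0.0006] spin -0.0 rad; if spun first: [-0.0005  0.0002  0.0006]
```

View pics/s15.png

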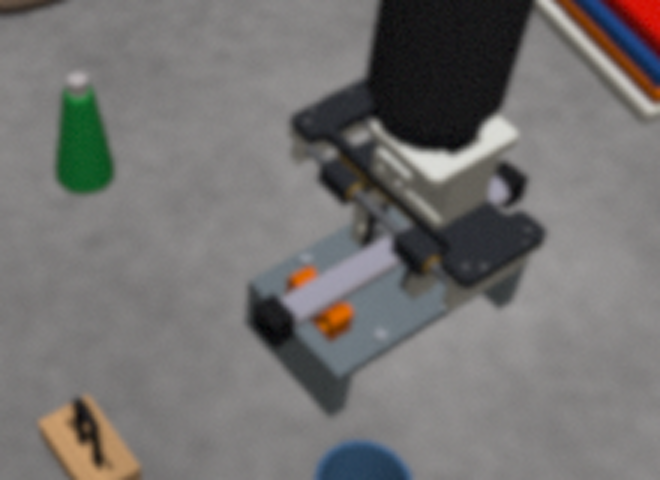

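Firm stop at 5.5 N at the expected home height. Releasing and lifting clear.

Request:
{"fn": "play_rows", "kwargs": {"series": [0,0,0,0,0,0,0,0,0,0,0,0,0,0,0,0,0,0,0,0], "jaw": 80}}

```text
time_s: 23.92
tcp_pos: [0.5812, 0.1962, 0.0658]
eef_rot: [10.6, 90.0, -151.8]
contact_force: [-0.1, -0.2, -0.5]
gripper_width: 0.0689
```

Request:
{"fn": "play_rows", "kwargs": {"series": [0,0,0,0,0,0,0,0,-0.01,0,0,0,-0.03,0,0,0,-0.04,0,0,0]}}

```text
time_s: 24.33
tcp_pos: [0.5795, 0.1952, 0.1445]
eef_rot: [13.9, 89.6, -148.6]
contact_force: [0.7, 0.5, -0.4]
gripper_width: 0.0704
```

Request:
{"fn": "play_rows", "kwargs": {"series": [-0.04,0,0,0,-0.04,0,0,0,-0.02,0,0,0,0,0,0,0,0,0,0,0]}}

```text
time_s: 24.75
tcp_pos: [0.5818, 0.1966, 0.2486]
eef_rot: [-161.0, 89.8, 36.6]
contact_force: [-0.9, 0.1, -0.6]
gripper_width: 0.0702
```

Request:
{"fn": "play_rows", "kwargs": {"series": [0,-0.02,0,0,0,-0.02,0,0,0,-0.02,0,0,0,0,0,0,0,0,0,0]}}

```text
time_s: 25.17
tcp_pos: [0.5623, 0.2539, 0.2449]
eef_rot: [17.4, 89.9, -144.9]
contact_force: [-0.2, -0.8, 0.3]
gripper_width: 0.0698
```

```bash
python3 -c "
from h import *
go([.581,.196,.067],17.6)
c=capture('wrist');cv2.imwrite('pics/w16.png',c['img']);np.savez('pics/w16.npz',**c)
for n in ('scene','top'):
  c=capture(n);np.savez(f'pics/{n}16.npz',**c)
  i=c['img'];i=i[100:280,70:420] if n=='scene' else i[90:270,140:420]
  cv2.imwrite(f'pics/{n}16.png',cv2.resize(i,None,fx=2.2,fy=2.2,interpolation=2))"
```

```text
t 25.1667 p [0.5623 0.2539 0.2449] zyaw -162.32 down [-0.0018 -0.0013 -1.    ] w 0.0698 F [-0.24 -0.83  0.26] J [ 42.4  14.6  -5.3  -0.  -70.2 -24.7]
tool delta [ 0.178   0.0607 -0.0006] spin 0.0013 rad; if spun first: [ 0.178   0.0607 -0.0007]
```

View pics/w16.png

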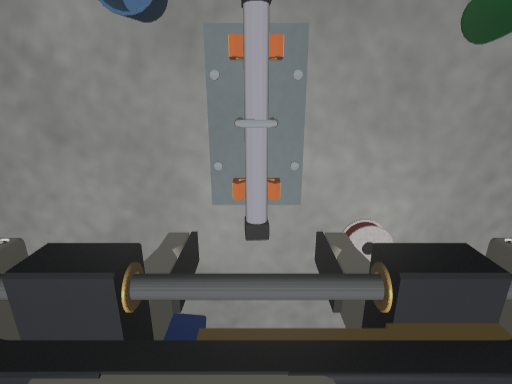

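View pics/scene16.png

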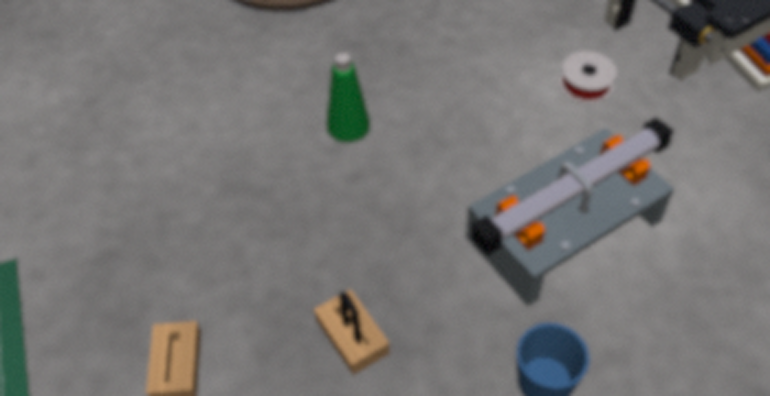

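View pics/top16.png

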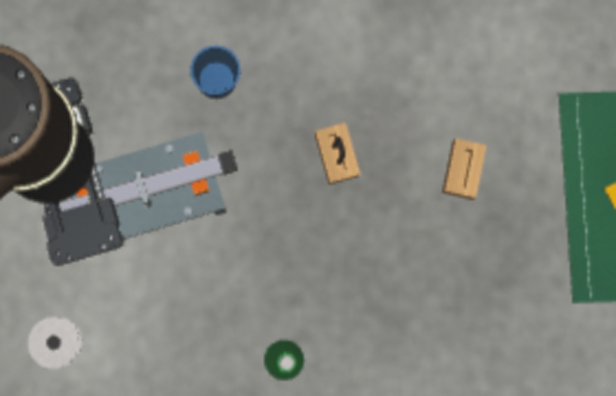

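```bash
python3 br.py w16; python3 - <<'E'
from h import *
c=dict(np.load("pics/w16.npz"));C=np.array([.581,.198]);a=np.radians(17.6);ex=np.array([np.cos(a),np.sin(a)]);ey=np.array([-ex[1],ex[0]])
for n,u,v,z in[("bend",256.5,123.5,.1005),("bendL",238,123.5,.0985),("bendR",275,123.5,.0985),("tube far",257,5,.0965),("tube near",257,219,.0965)]:
    d=plane(c,u,v,z)[:2]-C;print(n,(d@ex).round(4),(d@ey).round(4))
cv2.imwrite("pics/w16c.png",cv2.resize(c["img"][0:245,190:325],None,fx=4,fy=2.4,interpolation=2))
print(get_state()["qd"].round(2))
E
```

```text
[-0.045, -0.05] (297.77, 74.28999999999999) 69 [0.5535 0.1362]
[-0.045, 0.05] (294.17, 165.76) 46 [0.5228 0.2319]
[0.045, -0.05] (214.0, 74.33) 70 [0.6395 0.1638]
[0.045, 0.05] (217.77, 165.92) 48 [0.6088 0.2596]
w16 centre [0.5811 0.1979] yaw 17.79 scale 1.0047
bend -0.0005 -0.0015
bendL 0.0183 -0.0013
bendR -0.0192 -0.0014
tube far -0.0007 -0.1063
tube near -0.0013 0.1038
[-0.45 -0.18  0.2  -0.03 -0.08 -0.13]
```

View pics/w16c.png

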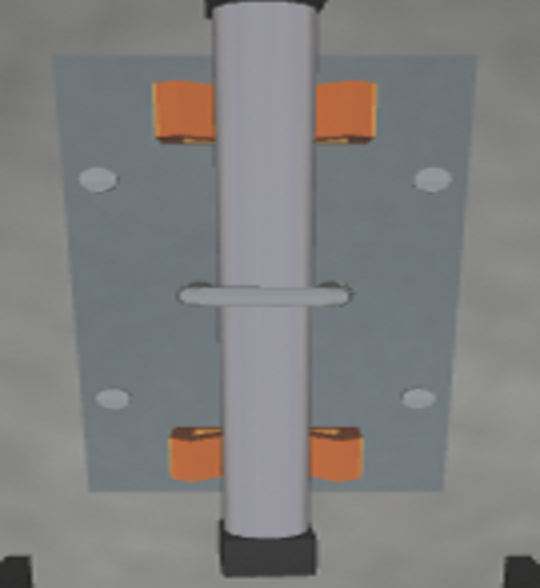

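All is seated, centred, and released; handing in.

```bash
python3 -c "
from plant import close_job
print(close_job())"
```

```text
the job is handed in; nothing more can be done
None
```

I laid the rail in the two saddles and released it. Then I lowered the wide U-bolt over it until both legs were through the deck, released it and moved the arm clear. I handed the job in at about 25 s of the 58 s; the hand-in gives no verdict.

| Final check (wrist camera, bracket frame) | Measured | Allowed |
|---|---|---|
| Rail centre, sideways | about 1 mm off | 4 mm |
| Rail centre, along the saddles | about 1 mm off | 25 mm |
| U-bolt centre, x | about -0.5 mm | 5 mm |
| U-bolt centre, y | about -1.5 mm | 6 mm |

- **U-bolt height:** I did not measure it from an image. It met a firm 5.5 N stop with the tool within about 1 mm of the computed home height, so I take the bend to be resting on the rail.
- **Bystanders:** the small U-bolt, cone, spool and pot look untouched in the scene and top views. I did not measure their positions again.
- **Disagreements:** the top and wrist cameras put the bracket and the U-bolt stand 3–4 mm apart. In the wrist view, the screw heads and the holes disagreed by about 1–1.5 mm. I therefore lined the leg tips up with the holes directly in the wrist picture, and the legs went in without any side force.

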